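Drive a seized clevis pin out of a floodlight bracket

ROBOT

A 7-joint arm with a two-finger parallel gripper is mounted at the origin on the work surface. World frame = base frame: x ahead of the robot, y to its left, z up, the work surface at z = 0. Lengths are in m, angles in rad, forces in N, time in s.
With the tool pointing down it reaches from about 0.35 to 0.9 m from the base axis. Payload 19.9 kg.
Tool frame: the origin (TCP) lies at the very end of the fingers, on their centre line; the grasp point (between the pads) lies 19 mm behind it; z points along the fingers, y is the direction in which the jaws open and shut (so a half turn about z gives the same grasp; the last joint's range is limited). The gripper opens to 94 mm and grips with 3 to 60 N. Pads are 16 mm wide; open, the fingers measure 119 mm over their backs; the gripper's body (75 mm by 177 mm) begins 78 mm behind the grasp point.
Start: joints at [-1.321, 0.417, -0.01, 1.614, 0.005, 1.111, -0.053], TCP at [0.179, 0.599, 0.205] pointing down, gripper open.
Joint ranges: [-2.81, 2.81], [-0.39, 2.02], [-1.27, 1.25], [0.06, 2.57], [-1.19, 4.33], [0.19, 2], [-2.82, 2.82]. Speed limits (rad/s): [1.89, 1.89, 2.39, 2.39, 3.01, 3.01, 3.01].

INTERFACE

Orientations are given as a unit quaternion [w, x, y, z].
In Python, from plant import * gives the robot as it stands. The module is installed in compiled form; this text tells all that it offers.
- The arm moves only by the tool send_rows, never from a script. Its argument "series" is a list of rows, each an object of numbers: "hand": the gripper's target within -1 to 1 (fully open at 1, half-way at 0, shut at -1); "dx", "dy", "dz": the shift along the world's x, y, z in cm; "ax", "ay", "az": the turn, a rotation vector about the world's x, y, z in rad. In form: [{"hand": .., "dx": .., "dy": .., "dz": .., "ax": .., "ay": .., "az": ..}, ...]. A call has 1 to 5 rows; each row is the pose to reach, as a shift and turn from the pose commanded when the call began; what a row does not reach only later rows make up. A row lasts 1/10 s, in which the tool goes at most 50 mm and 8.59 degrees, less where a joint would pass 70% of its speed; a pose out of reach is approached as far as the arm can. A call with a gripper value outside its range is refused whole. The fingers move at their own pace and stop on an object; "grip_force" is the grip in N (left out, the last holds). Time passes only in rows, so rows that repeat a pose let the fingers close. It gives the time, the measured TCP pose, the force and the opening at its end, in the units of the state.
- get_obs(): the state, without advancing time (a new reading comes with each control period).
- snapshot(name): name is "scene" or "top" or "wrist"; returns a dict with "pixels" (480x640x3 uint8, blue, green, red), "camera_matrix" (3x3 intrinsics, pixels), "R" (3x3) and "t" (3): a world point X has camera coordinates R X + t; the wrist camera has in their place "tool_from_camera" (4x4, takes a point from camera to tool coordinates, whose origin is the TCP and whose axes are the flange's). Camera axes: x right, y down, z forward; pixel columns grow to the right and rows downward; lengths in m; the calibration is good to about 2 mm. A picture is of the moment at which its call begins: read the wrist's pose just before it. There is no depth.
- job_done(): hands the job in, once; it reports no verdict.
The state is a dict: "t": time; "joint_positions": joint angles; "joint_velocities": joint speeds; "effort": joint torques, N m; "position": TCP position; "tool_rot": TCP orientation; "force": force on the tool from outside, world axes, zero at the start; "wrist_torque": the same for the moment, N m; "grip_width": opening from 0.0 (shut) to 1.0 (fully open).
Only numpy, scipy, OpenCV 4.12 (cv2) and the standard library are available. Lean on these libraries where they do the work, as an engineer would, in place of code of your own. Each camera call takes 0.05 s, during which the arm holds its last target.

TASK

The clevis pin that joins the motion-sensor arm to the floodlight bracket in the vice has rusted tight, with its head sunk in the casting: push it back from its plain end with the slim drift punch until the head stands a good 15 mm out on the other side, then pull it right out and put it in the parts tin. The punch fits the bore closely, so feel for the hole and never lean hard on the casting with it. When done, the punch lies flat on the mat or the bench, the sensor arm is still in its bracket and everything else is where it was.

Things in the scene. Friction and masses are not known exactly. Their poses are not given: they have to be found in the camera images.
- vice: low grey cast vice fixed to the bench, base 210 x 150, jaws 102 wide, jaw tops 70 above the bench. Origin: on the bench under the clamped bracket. x runs along its screw (handle at x = -174, z = 42, towards the robot), z up.
- bracket: cast aluminium fork clamped upright in the vice, fixed; turns with the vice; bore axis 111 to 119 above the bench. Origin: on the axis of its cross bore, mid-way through the 52 wide fork. y runs along the bore, level; z up. Round ears of 30 diameter at y = +14 to +26 (plain-end side) and -10 to -26 (head side). Bore 10 diameter, its head-side end counterbored to 18, 6 deep. The punch goes in at y = +26, towards -y.
- pin: steel clevis pin seized in the bracket: shank 9 diameter, 42 long, then a flat head 16 diameter, 4 thick; 46 in all, 30 g. Origin: centre of its plain end; the head lies towards its own -y; axes as the bracket's at the start, axis 0.5 below the bore's, plain end 4 to 5.5 inside its ear, head 0.5 to 2 inside the other. Sliding takes 7 to 14 N until the plain end leaves the head-side ear.
- pin_head (a point): centre of the outer face of the pin's head (pin y = -46).
- pin_mid (a point): middle of the pin's length (pin y = -23).
- punch: slim drift punch, dark steel, 155 long, 145 g: octagonal shank 14 across flats from x = -55 to +40, short taper, round nose 8.5 diameter from x = +48 to its flat end at x = +100. Origin on its axis near its balance; x points to the nose, at the start towards world -y. Lies on the mat, axis 10 above the bench, one of three tools side by side; which place is its own differs.
- punch_tip (a point): centre of the flat end of the slim nose (punch x = +100).
- blunt_drift: another drift of the same stock with a straight round nose 13.6 in diameter, as thick as its shank, too thick for the bore; 137 long, origin and axes as for the punch. Leave alone.
- cold_chisel: cold chisel of the same stock with a flat edge 16 wide; 147 long, origin and axes as for the punch. Leave alone.
- mat: black rubber mat 240 x 200, 3 thick, fixed to the bench; origin under its centre. The three tools lie on it side by side, 70 apart along its x.
- sensor_arm: white tube arm with an eye between the bracket's ears, a motion sensor head (58 diameter, 150 away towards bracket +x) and a wooden block under it, so that it does not load the pin; loose, 280 g. Origin: centre of its eye on the bore axis; the eye's hole is 13 in diameter. It stays put when the pin is out.
- parts_tin: open rectangular steel tin 135 (x) x 105 (y) x 26 high, walls and floor 3 thick, loose, 500 g. Origin: under its centre.
- hammer: hammer lying on the bench, bystander; origin on the bench under it.
- flap_disc: flap disc for a grinder, 114 diameter, bystander; origin under its centre.
- knife: blue snap-off knife, 160 long, bystander.
- glue_bottle: white glue bottle, 52 diameter, 130 high, bystander.
- screw_jar: screw jar, 66 diameter, 85 high, bystander.
- offcut: piece of lath 110 x 45 x 22, bystander.
- screwdriver: screwdriver lying on the bench, bystander.
Things that resemble listed ones, but are neither listed nor needed, are in the scene too. What is shaped like the punch but orange is not meant. What is shaped like the parts_tin but purple is not meant.

How it is judged:
On the way:
1. the punch, pressing on the pin, has driven it until its head stands at least 12 mm out of the head-side ear (y of pin_head in the frame of bracket below -0.038 m and contact force between punch and pin above 1 N).
At the end, for the whole second after the job is handed in: the pin lies at rest in the parts tin (its middle inside the walls, no higher than the rim), the tin level; the punch lies flat and still on the mat or bench (axis under 20 mm high at origin and tip); the sensor arm's eye is within 12 mm of where it was; the fingers hold nothing (x of pin_mid in the frame of parts_tin between -0.062 and 0.062 m and y of pin_mid in the frame of parts_tin between -0.047 and 0.047 m and z of pin_mid in the frame of parts_tin between 0 and 0.024 m and linear speed of each of pin, punch below 0.02 m/s and contact force between the fingers and pin below 0.1 N and height (world z) of each of punch, punch_tip below 0.02 m and contact force between the fingers and punch below 0.1 N and angle between parts_tin's own z axis and vertical below 0.1 rad and distance of sensor_arm from where it was at the start of the episode below 0.012 m); the robot touches nothing.
It fails at once if the punch is pressed on the casting with over 45 N (contact force between punch and bracket above 45 N).
It fails at once if the sensor arm is knocked more than 15 mm out of place (distance of sensor_arm from where it was at the start of the episode above 0.015 m).
It fails at once if the parts tin is shoved more than 40 mm (distance of parts_tin from where it was at the start of the episode above 0.04 m).
It fails at once if another tool, the hammer, disc, knife, bottle, jar, lath or screwdriver is moved more than 30 mm (distance of any of blunt_drift, cold_chisel, hammer, flap_disc, knife, glue_bottle, screw_jar, offcut, screwdriver from where it was at the start of the episode above 0.03 m).
It also fails if it takes over 64 s, if anything falls off the work surface, if the arm or the gripper's body presses on something with over 40 N, if the wrist force passes 120 N, or if a joint passes its speed limit or range.

## Working session

There is one attempt and no reset: what is moved stays moved. The work goes in short steps, Python scripts to look and compute and a tool call to move; the robot and the scene stay as the last step left them, time stands still between calls to the robot, and variables do not carry over. Pictures are saved under pics/ and viewed, and the job is handed in when it is done.

Besides the shell and the picture viewer there is one more tool, called as a command line: name --argument value ..., lists and objects as JSON in quotes. send_rows: Moves the arm, as the interface text tells. Its arguments: {"type":"object","properties":{"series":{"type":"array","items":{"type":"object","properties":{"hand":{"type":"number"},"dx":{"type":"number"},"dy":{"type":"number"},"dz":{"type":"number"},"ax":{"type":"number"},"ay":{"type":"number"},"az":{"type":"number"}}}},"grip_force":{"type":"number"}},"required":["series"]}

```bash
mkdir -p pics
cat > h.py <<'E'
from plant import *
import numpy as np, cv2
from scipy.spatial.transform import Rotation as Ro
def Rq(q): return Ro.from_quat([q[1],q[2],q[3],q[0]]).as_matrix()
def cam(name):
    o=get_obs(); s=snapshot(name); K=np.array(s["camera_matrix"])
    if name=="wrist":
        T=np.array(s["tool_from_camera"]); Rt=Rq(o["tool_rot"]); C=Rt@T[:3,3]+np.array(o["position"]); Rw=Rt@T[:3,:3]
    else:
        R=np.array(s["R"]); t=np.array(s["t"]); Rw=R.T; C=-R.T@t
    return s["pixels"],K,Rw,C
def ray(c,u,v):
    _,K,Rw,C=c; d=Rw@np.linalg.inv(K)@np.array([u,v,1.0]); return C,d/np.linalg.norm(d)
def onz(c,u,v,z):
    C,d=ray(c,u,v); return C+d*(z-C[2])/d[2]
def proj(c,X):
    _,K,Rw,C=c; p=K@(Rw.T@(np.array(X)-C)); return p[:2]/p[2]
def tri(rs):
    A=np.zeros((3,3));b=np.zeros(3)
    for C,d in rs:
        P=np.eye(3)-np.outer(d,d);A+=P;b+=P@C
    X=np.linalg.solve(A,b); return X,[np.linalg.norm((np.eye(3)-np.outer(d,d))@(X-C)) for C,d in rs]
def save(n,img): cv2.imwrite("pics/"+n+".png",img)
def dump(n,c): np.savez(n,p=c[0],K=c[1],R=c[2],C=c[3])
def load(n): z=np.load(n+".npz"); return z['p'],z['K'],z['R'],z['C']
E
python3 - <<'E'
from h import *
o=get_obs(); print({k:np.round(v,4) for k,v in o.items()})
for n in ("scene","top","wrist"):
    c=cam(n); save(n+"0",c[0]); dump(n+"0",c); print(n,c[3],c[2][:,2],c[1][0,0])
E
```

```text
{'t': np.float64(0.0), 'joint_positions': array([-1.3215,  0.418 , -0.0103,  1.6142,  0.0047,  1.1107, -0.0531]), 'joint_velocities': array([ 0.    , -0.0006,  0.0008, -0.0003, -0.0003,  0.0005, -0.0015]), 'effort': array([-3.00000e-04, -8.51228e+01,  6.39000e-01, -4.25994e+01,
       -4.88000e-02,  1.86000e-02,  1.00000e-04]), 'position': array([0.1791, 0.5984, 0.2048]), 'tool_rot': array([-0.000e+00,  1.449e-01,  9.894e-01, -6.000e-04]), 'force': array([-0.0425, -0.2937,  0.579 ]), 'wrist_torque': array([-0.0118, -0.0098, -0.001 ]), 'grip_width': np.float64(0.9976)}
scene [1.14838142 0.86127638 1.02429952] [-0.44204962 -0.62044882 -0.64779271] 538.360647656664
top [ 0.23894002 -0.03634851  1.51500362] [ 0.1814471  -0.01725927 -0.98324924] 603.8525139963094
wrist [0.11746677 0.61625439 0.38523744] [ 0.2178548  -0.06590902 -0.9737532 ] 399.5467752565063
```

View pics/scene0.png

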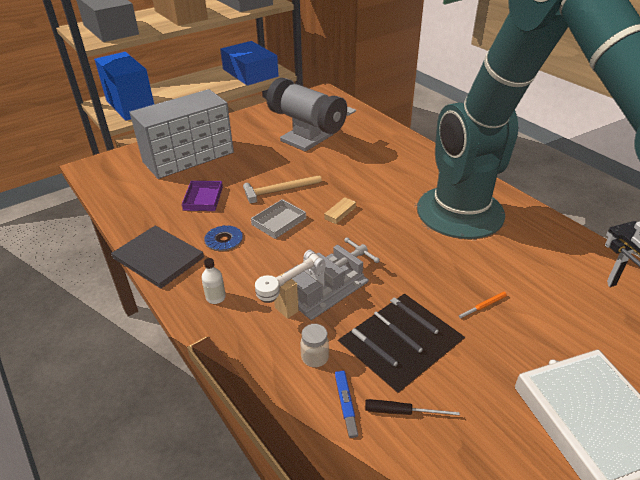

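View pics/top0.png

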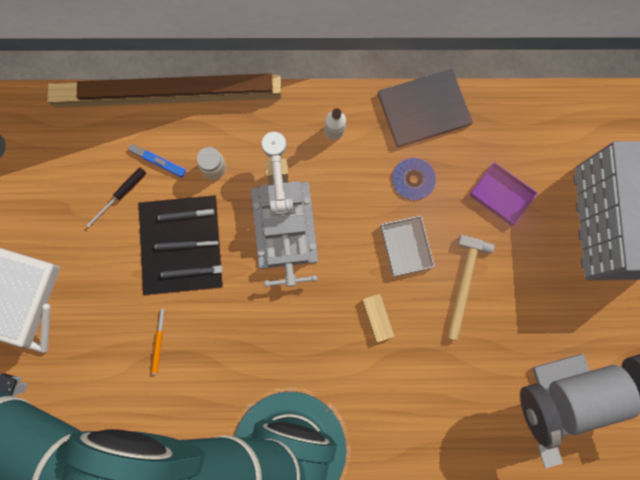

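View pics/wrist0.png

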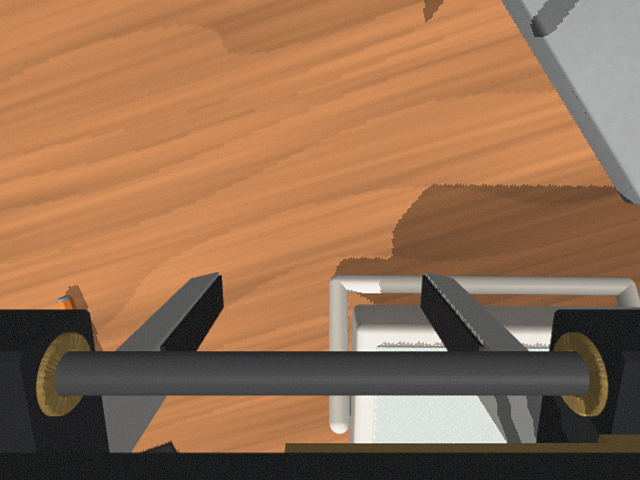

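Run:
```python
from h import *
c=load("top0"); 
a=cv2.resize(c[0][190:300,130:330],None,fx=4,fy=4,interpolation=cv2.INTER_CUBIC); save("c1",a)
s=load("scene0"); a=cv2.resize(s[0][230:400,240:480],None,fx=3.3,fy=3.3,interpolation=cv2.INTER_CUBIC); save("c2",a)
for u,v in [(186,215),(186,245),(190,272),(180,244)]: print(onz(c,u,v,0.01))
for u,v in [(281,205),(270,205),(293,205)]: print(onz(c,u,v,0.115))
print(onz(c,407,246,0.0))
```

```text
[0.57162581 0.25935876 0.01      ]
[0.49428315 0.25721458 0.01      ]
[0.42578714 0.24535531 0.01      ]
[0.49695393 0.27235238 0.01      ]
[0.57120444 0.01422594 0.115     ]
[0.57137713 0.04035704 0.115     ]
[ 0.57101592 -0.01429815  0.115     ]
[ 0.48907628 -0.30255859  0.        ]
```

View pics/c1.png

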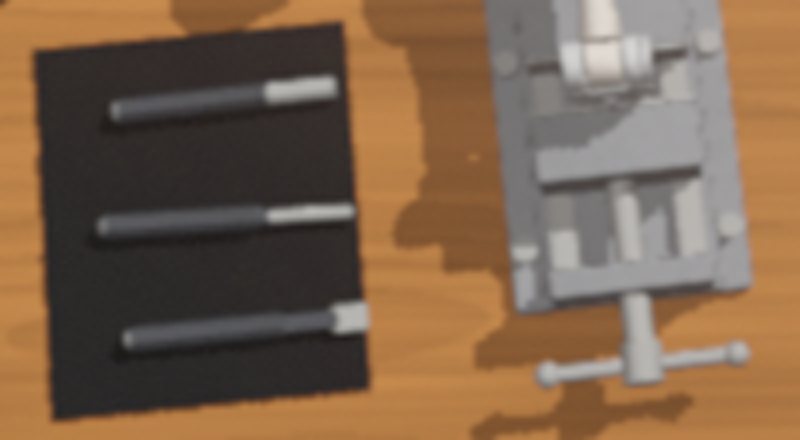

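View pics/c2.png

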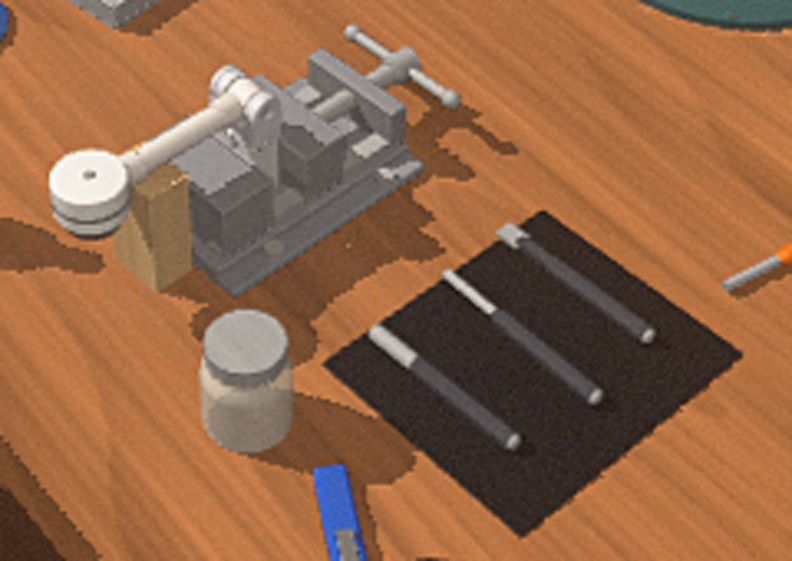

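Candidates for the punch: the blunt drift at top-view pixel (186,215), a slim nose at (186,245), the flat-edged chisel at (190,272), and an orange tool at (158,340). I choose the middle one: dark steel with a slim nose. The crop shows its nose is thinner than its shank. For the tin I choose the grey one at (407,246), not the purple one at (503,194). Next I'll move for a close wrist view.

send_rows --series '[{"hand": 0,"dx": 3,"dy": -3.5,"dz": 1,"az": -0.14},{"hand": 0,"dx": 6,"dy": -7,"dz": 2,"az": -0.28},{"hand": 0,"dx": 9,"dy": -10.5,"dz": 3,"az": -0.42},{"hand": 0,"dx": 12,"dy": -14,"dz": 4,"az": -0.56},{"hand": 0,"dx": 15,"dy": -17.5,"dz": 5,"az": -0.7}]'

```text
invalid input
```

send_rows --series '[{"hand": 0,"dx": 3,"dy": -3,"az": -0.12},{"hand": 0,"dx": 6,"dy": -6,"az": -0.24},{"hand": 0,"dx": 9,"dy": -9,"az": -0.36},{"hand": 0,"dx": 12,"dy": -12,"az": -0.48},{"hand": 0,"dx": 15,"dy": -15,"az": -0.58}]'

```text
invalid input
```

send_rows --series '[{"hand": 0.0,"dx": 3,"dy": -3.5,"dz": 1,"ax": 0,"ay": 0,"az": -0.14},{"hand": 0.0,"dx": 6,"dy": -7,"dz": 2,"ax": 0,"ay": 0,"az": -0.28},{"hand": 0.0,"dx": 9,"dy": -10.5,"dz": 3,"ax": 0,"ay": 0,"az": -0.42},{"hand": 0.0,"dx": 12,"dy": -14,"dz": 4,"ax": 0,"ay": 0,"az": -0.56},{"hand": 0.0,"dx": 15,"dy": -17.5,"dz": 5,"ax": 0,"ay": 0,"az": -0.7}]'

```text
t: 0.65
position: [0.33, 0.4221, 0.2558]
tool_rot: [-0.0, 0.478, 0.878, -0.0]
force: [1.0, 1.5, -0.5]
grip_width: 0.608
```

send_rows --series '[{"hand": 0.0,"dx": 4,"dy": -3,"dz": 0,"ax": 0,"ay": 0,"az": -0.12},{"hand": 0.0,"dx": 8,"dy": -6,"dz": 0,"ax": 0,"ay": 0,"az": -0.24},{"hand": 0.0,"dx": 12,"dy": -9,"dz": 0,"ax": 0,"ay": 0,"az": -0.36},{"hand": 0.0,"dx": 16,"dy": -12,"dz": 0,"ax": 0,"ay": 0,"az": -0.48},{"hand": 0.0,"dx": 20,"dy": -15,"dz": 0,"ax": 0,"ay": 0,"az": -0.58}]'

```text
t: 1.15
position: [0.5305, 0.2723, 0.2555]
tool_rot: [-0.0, 0.709, 0.705, 0.0]
force: [-0.1, 0.6, 0.8]
grip_width: 0.499
```

Run:
```python
from h import *
o=get_obs(); print(o["position"],o["tool_rot"])
c=cam("wrist"); save("w1",c[0]); dump("w1",c)
```

```text
[0.53046619 0.27231543 0.25549756] [-2.35413891e-05  7.08710697e-01  7.05499218e-01  4.24581655e-05]
```

View pics/w1.png

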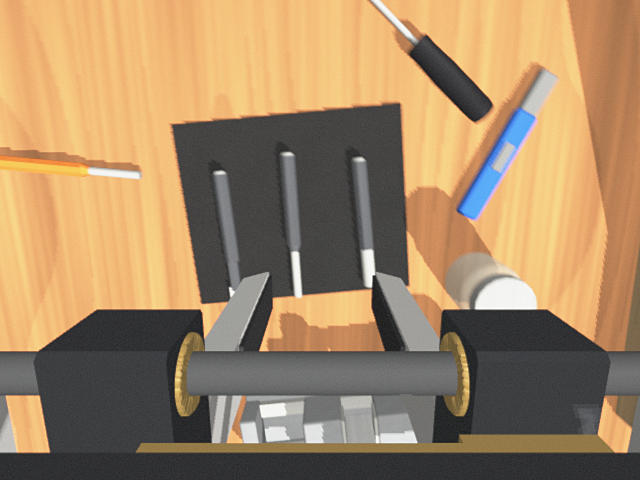

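The wrist view shows the mat with three tools. The slim punch is in the middle, butt (288,153), tip (298,296). The vice is below, between the fingers. I'll measure the punch and then tilt to see the ear.

Run:
```python
from h import *
c=load("w1"); g=cv2.cvtColor(c[0],cv2.COLOR_BGR2GRAY)
hsv=cv2.cvtColor(c[0],cv2.COLOR_BGR2HSV)
m=((g>62)&(hsv[...,1]<70)).astype(np.uint8); m[:135]=0;m[305:]=0;m[:,:265]=0;m[:,325:]=0
n,l,st,ce=cv2.connectedComponentsWithStats(m)
i=1+np.argmax(st[1:,4]); print(st[i],ce[i])
pts=np.argwhere(l==i)[:,::-1].astype(np.float32)
vx,vy,x0,y0=cv2.fitLine(pts,cv2.DIST_HUBER,0,.01,.01).ravel()
for r in (st[i][1],st[i][1]+st[i][3]-1):
    u=x0+vx/vy*(r-y0); print(u,r,onz(c,u,r,.010))
a,b=[onz(c,x0+vx/vy*(r-y0),r,.010) for r in (st[i][1],st[i][1]+st[i][3]-1)]
d=b-a; print(np.linalg.norm(d),np.degrees(np.arctan2(d[1],d[0])), "origin",b-d/np.linalg.norm(d)*.1)
t=load("top0")
for X in (a,b): print(proj(t,X))
# vice yaw from top view
cv2.imwrite("pics/c3.png",cv2.resize(c[0][140:310,180:420],None,fx=3.3,fy=3.3,interpolation=cv2.INTER_CUBIC))
```

```text
[ 265  135   60  163 8677] [295.55652875 214.49590872]
297.1387271785433 135 [0.50689686 0.35138754 0.01      ]
295.9153404829348 297 [0.50217647 0.17455387 0.01      ]
0.17689666342907182 -91.52908779979782 origin [0.50484491 0.27451826 0.01      ]
[148.64034847 240.34675408]
[218.95439682 241.66693073]
```

View pics/c3.png

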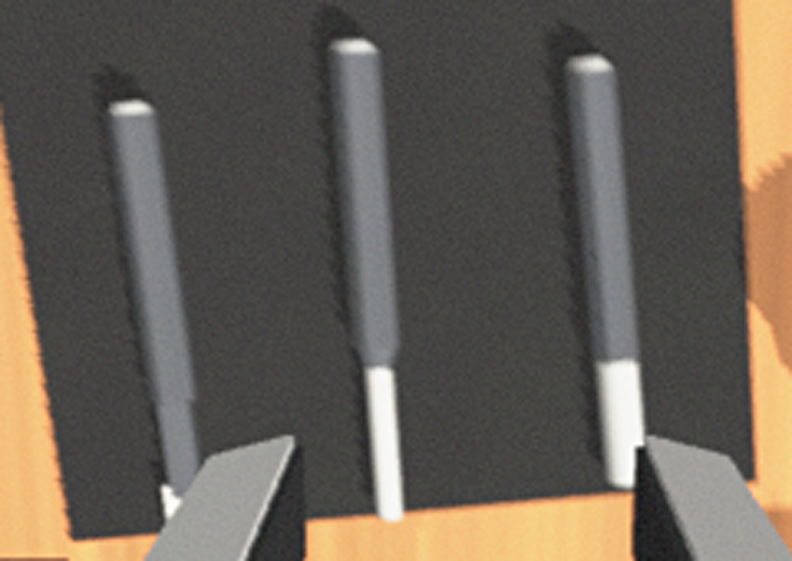

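send_rows --series '[{"hand": 0.0,"dx": 1,"dy": -3,"dz": -0.5,"ax": -0.12,"ay": 0,"az": 0},{"hand": 0.0,"dx": 2,"dy": -6,"dz": -1,"ax": -0.24,"ay": 0,"az": 0},{"hand": 0.0,"dx": 3,"dy": -9,"dz": -2,"ax": -0.36,"ay": 0,"az": 0},{"hand": 0.0,"dx": 4,"dy": -12,"dz": -3,"ax": -0.48,"ay": 0,"az": 0},{"hand": 0.0,"dx": 4,"dy": -14,"dz": -4,"ax": -0.6,"ay": 0,"az": 0}]'

```text
t: 1.7
position: [0.5702, 0.1316, 0.2157]
tool_rot: [0.211, 0.676, 0.674, -0.21]
force: [0.3, 0.3, -0.8]
grip_width: 0.502
```

Run:
```python
from h import *
o=get_obs(); print(o["position"],o["tool_rot"])
c=cam("wrist"); save("w2",c[0]); dump("w2",c)
```

```text
[0.57015498 0.13159221 0.21570303] [ 0.21092828  0.67560196  0.67436405 -0.21048607]
```

View pics/w2.png

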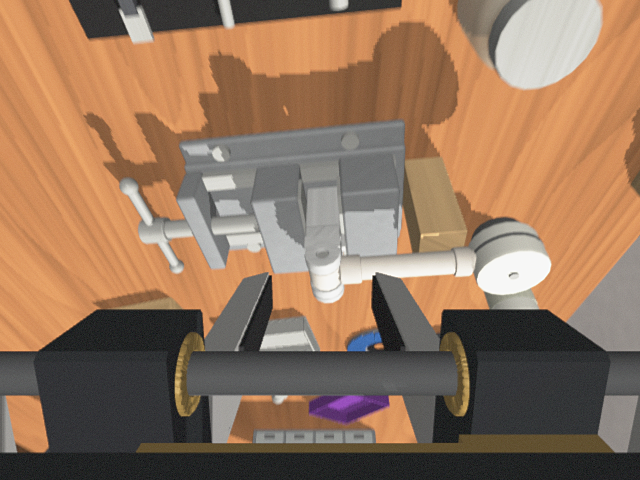

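The tilted wrist view shows the plain-end ear face with the hole at about (322,253), and the sensor head at (512,262).

Run:
```python
from h import *
c=load("w2"); save("c4",cv2.resize(c[0][225:315,260:420],None,fx=5,fy=5,interpolation=cv2.INTER_CUBIC))
c=load("w1"); g=cv2.cvtColor(c[0],cv2.COLOR_BGR2GRAY); g=cv2.GaussianBlur(g,(3,3),0)
m=(g>80).astype(np.uint8); m[:145]=0;m[300:]=0;m[:,:272]=0;m[:,312:]=0
n,l,st,ce=cv2.connectedComponentsWithStats(m)
print(st[1:])
i=1+np.argmax(st[1:,4])
pts=np.argwhere(l==i)[:,::-1].astype(np.float32)
vx,vy,x0,y0=cv2.fitLine(pts,cv2.DIST_HUBER,0,.01,.01).ravel()
e=[]
for r in (st[i][1],st[i][1]+st[i][3]-1):
    u=x0+vx/vy*(r-y0); e.append(onz(c,u,r,.010)); print(u,r,e[-1])
d=e[1]-e[0]; print(np.linalg.norm(d),np.degrees(np.arctan2(d[1],d[0])), "origin",e[1]-d/np.linalg.norm(d)*.1)
t=load("top0")
for X in e: print(proj(t,X))
```

```text
[[ 272  151   40  149 1993]]
287.8034263725658 151 [0.49689716 0.33537897 0.01      ]
297.8820683832546 299 [0.5043543  0.17214335 0.01      ]
0.16340586499747148 -87.38435978329521 origin [0.49979073 0.27203917 0.01      ]
[154.87297802 244.21133452]
[219.92714571 240.80978626]
```

View pics/c4.png

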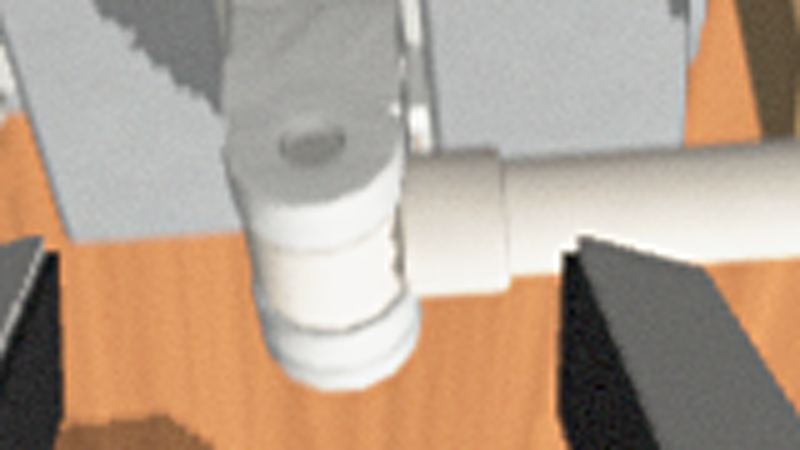

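send_rows --series '[{"hand": 0.0,"dx": 0,"dy": -1.5,"dz": -1.5,"ax": -0.13,"ay": 0,"az": 0},{"hand": 0.0,"dx": 0,"dy": -3,"dz": -3.5,"ax": -0.26,"ay": 0,"az": 0},{"hand": 0.0,"dx": 0,"dy": -4.5,"dz": -5.5,"ax": -0.4,"ay": 0,"az": 0},{"hand": 0.0,"dx": 0,"dy": -4.5,"dz": -5.5,"ax": -0.4,"ay": 0,"az": 0}]'

```text
t: 2.15
position: [0.5665, 0.0892, 0.1546]
tool_rot: [0.339, 0.617, 0.622, -0.344]
force: [-1.1, 1.1, -0.8]
grip_width: 0.499
```

Run:
```python
from h import *
o=get_obs(); print(o["position"],o["tool_rot"],np.round(o["joint_positions"],2))
c=cam("wrist"); save("w3",c[0]); dump("w3",c)
```

```text
[0.56646557 0.08920869 0.15462023] [ 0.33897988  0.61678647  0.62151407 -0.34407464] [-1.02  0.83  0.6   1.61  0.44  1.36 -0.68]
```

View pics/w3.png

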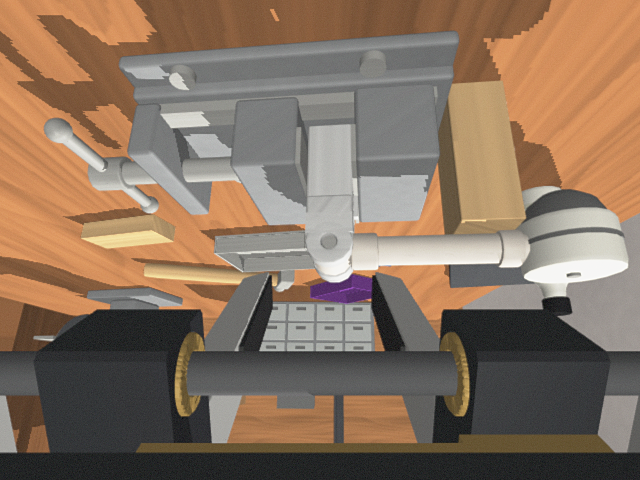

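The lower view shows the ear face with its hole at about (328,241). I'll zoom in on it.

Run:
```python
from h import *
c=load("w3"); save("c5",cv2.resize(c[0][205:290,290:390],None,fx=7,fy=7,interpolation=cv2.INTER_CUBIC))
c=load("w2"); save("c6",cv2.resize(c[0][235:290,295:355],None,fx=10,fy=10,interpolation=cv2.INTER_CUBIC))
```

```text
(no output)
```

View pics/c5.png

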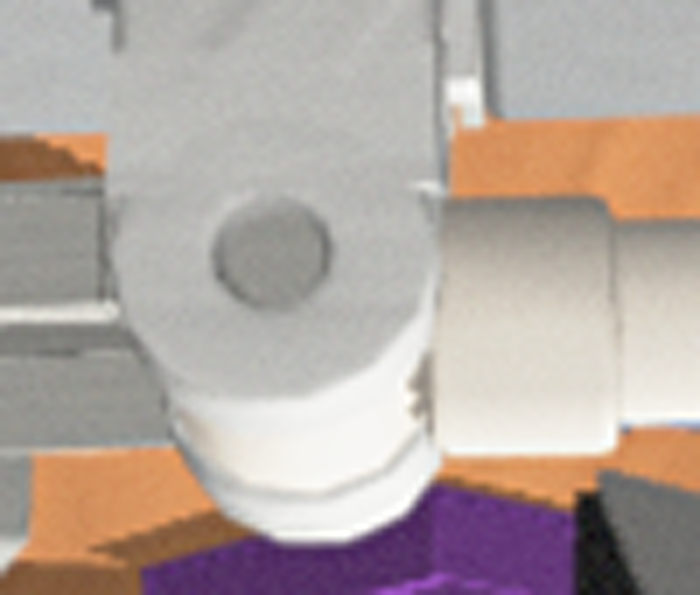

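View pics/c6.png

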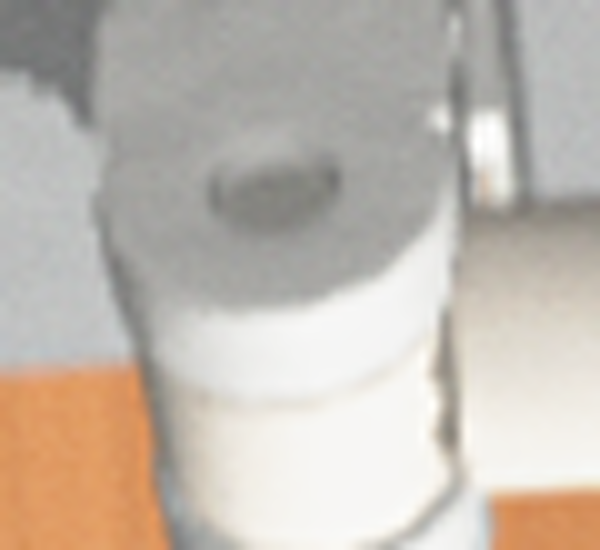

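Run:
```python
from h import *
w2=load("w2");w3=load("w3");t=load("top0");s=load("scene0")
X,r=tri([ray(w3,328.4,240.6),ray(w2,322.0,252.9)]); print(X,r,proj(t,X),proj(s,X))
for c,p in ((w3,(328.4,240.6)),(w2,(322,252.9))):
  print(onz(c,*p,.115), onz(c,*p,.111), onz(c,*p,.119))
for n,c,ps in (("w2",w2,((182,144),(403,122))),("w3",w3,((121,60),(457,34)))):
    a,b=[onz(c,*p,0.0) for p in ps]; print(n,a,b,np.linalg.norm(b-a),np.degrees(np.arctan2(b[1]-a[1],b[0]-a[0])))
# line-fit of base's edge: bench/vice boundary via saturation
for n,c,box in (("w2",w2,(195,395)),("w3",w3,(140,440))):
    hsv=cv2.cvtColor(c[0],cv2.COLOR_BGR2HSV)[...,1]
    P=[]
    for u in range(*box,3):
        lo=(160,110) if n=="w2" else (75,20)
        col=hsv[lo[1]:lo[0],u].astype(int)
        k=np.where(col>90)[0]
        if len(k): P.append((u,lo[1]+k.max()+.5))
    vx,vy,x0,y0=cv2.fitLine(np.array(P,np.float32),cv2.DIST_HUBER,0,.01,.01).ravel()
    f=lambda u:y0+vy/vx*(u-x0)
    for z in (0,.01):
        a,b=[onz(c,u,f(u),z) for u in box]; print(n,np.degrees(np.arctan2(b[1]-a[1],b[0]-a[0])),f(box[0]),f(box[1]))
```

```text
[0.5713589  0.03688362 0.1122085 ] [np.float64(5.236548161150584e-05), np.float64(5.236548161145688e-05)] [271.52329359 205.26876718] [319.61971801 263.44327355]
[0.5711735  0.04478672 0.115     ] [0.5713643  0.03345351 0.111     ] [0.57098271 0.05611994 0.119     ]
[0.57140796 0.04012576 0.115     ] [0.57141263 0.03548482 0.111     ] [0.57140328 0.04476671 0.119     ]
w2 [0.43780037 0.06680209 0.        ] [0.64583402 0.08964917 0.        ] 0.20928447719162388 6.267333934304781
w3 [0.43564032 0.0679515  0.        ] [0.64658438 0.09064903 0.        ] 0.21216167706815245 6.141382095553928
w2 6.140745647763915 138.6991 119.02959
w2 6.14074564776392 138.6991 119.02959
w3 6.111342110780902 54.3132 30.892593
w3 6.111342110780901 54.3132 30.892593
```

send_rows --series '[{"hand": 0.0,"dx": -1,"dy": 4,"dz": 2,"ax": 0.14,"ay": 0,"az": 0},{"hand": 0.0,"dx": -3,"dy": 8,"dz": 3,"ax": 0.28,"ay": 0,"az": 0},{"hand": 0.0,"dx": -5,"dy": 12,"dz": 3,"ax": 0.42,"ay": 0,"az": 0},{"hand": 0.0,"dx": -6,"dy": 16,"dz": 3,"ax": 0.56,"ay": 0,"az": 0},{"hand": 0.0,"dx": -7,"dy": 18,"dz": 2,"ax": 0.7,"ay": 0,"az": 0}]'

```text
t: 2.7
position: [0.5004, 0.274, 0.1864]
tool_rot: [0.102, 0.7, 0.701, -0.097]
force: [0.7, 0.0, -0.9]
grip_width: 0.502
```

send_rows --series '[{"hand": 0.0,"dx": 0,"dy": 0,"dz": 0,"ax": 0.15,"ay": 0,"az": 0},{"hand": 0.0,"dx": 0,"dy": 0.5,"dz": 0,"ax": 0.3,"ay": 0,"az": 0},{"hand": 0.0,"dx": 0,"dy": 0.5,"dz": 0,"ax": 0.3,"ay": 0,"az": 0}]'

```text
t: 3.0
position: [0.5022, 0.2707, 0.1866]
tool_rot: [-0.002, 0.71, 0.704, 0.008]
force: [0.7, -0.3, 0.9]
grip_width: 0.501
```

Run:
```python
from h import *
o=get_obs(); print(o["position"],o["tool_rot"]); print(Rq(o["tool_rot"]))
c=cam("wrist"); save("w4",c[0]); dump("w4",c)
```

```text
[0.50220267 0.2707167  0.18664627] [-0.0020643   0.70985049  0.70430623  0.00779422]
[[ 0.00778397  0.99993643  0.00815766]
 [ 0.99987207 -0.00789695  0.01390974]
 [ 0.01397327  0.00804835 -0.99986998]]
```

View pics/w4.png

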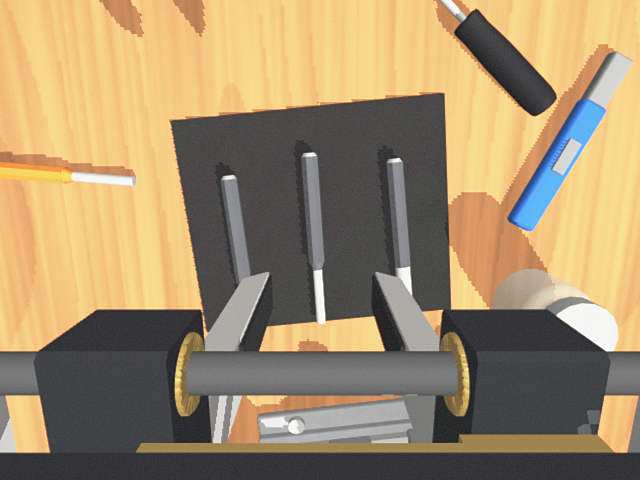

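Run:
```python
from h import *
c=load("w4"); g=cv2.cvtColor(c[0],cv2.COLOR_BGR2GRAY); g=cv2.GaussianBlur(g,(3,3),0)
print(np.median(g[130:160,240:290]))
m=(g>90).astype(np.uint8); m[:140]=0;m[326:]=0;m[:,:285]=0;m[:,345:]=0
n,l,st,ce=cv2.connectedComponentsWithStats(m); print(st[1:])
i=1+np.argmax(st[1:,4])
P=[]
for r in range(160,318,2):
    k=np.where(l[r]==i)[0]; P.append((k.mean(),r))
vx,vy,x0,y0=cv2.fitLine(np.array(P,np.float32),cv2.DIST_HUBER,0,.01,.01).ravel()
e=[]
for r in (153,322):
    u=x0+vx/vy*(r-y0); e.append(onz(c,u,r,.010)); print(u,r,e[-1])
d=e[1]-e[0]; print(np.linalg.norm(d),np.degrees(np.arctan2(d[1],d[0])), "origin",e[1]-d/np.linalg.norm(d)*.1, e[0]+d/np.linalg.norm(d)*.055)
o=get_obs();print(o["position"],o["tool_rot"])
```

```text
74.0
[[ 285  151   60  175 2563]]
309.68234 153 [0.49491928 0.33465391 0.01      ]
321.09613 322 [0.50352803 0.17655988 0.01      ]
0.15832824690884975 -86.88313074226903 origin [0.49809075 0.27641195 0.01      ] [0.49790978 0.27973527 0.01      ]
[0.50149877 0.27198911 0.18582144] [-0.00083403  0.70896852  0.70521848  0.00546209]
```

send_rows --series '[{"hand": 0.0,"dx": -0.3,"dy": 0.3,"dz": -3,"ax": -0.007,"ay": 0.004,"az": 0.05},{"hand": 0.0,"dx": -0.3,"dy": 0.3,"dz": -7,"ax": -0.007,"ay": 0.004,"az": 0.05},{"hand": 0.0,"dx": -0.3,"dy": 0.3,"dz": -11,"ax": -0.007,"ay": 0.004,"az": 0.05},{"hand": 0.0,"dx": -0.3,"dy": 0.3,"dz": -13,"ax": -0.007,"ay": 0.004,"az": 0.05},{"hand": 0.0,"dx": -0.3,"dy": 0.3,"dz": -13,"ax": -0.007,"ay": 0.004,"az": 0.05}]'

```text
t: 3.55
position: [0.4958, 0.2773, 0.0503]
tool_rot: [0.001, 0.689, 0.725, -0.004]
force: [0.8, 0.1, 0.9]
grip_width: 0.502
```

Run:
```python
from h import *
o=get_obs();print(o["position"]); print(Rq(o["tool_rot"]))
c=cam("wrist"); save("w5",c[0]); dump("w5",c)
```

```text
[0.49583452 0.27732986 0.0502936 ]
[[-0.05096328  0.99869112 -0.00433494]
 [ 0.99867865  0.05093294 -0.00684092]
 [-0.00661117 -0.00467785 -0.9999672 ]]
```

View pics/w5.png

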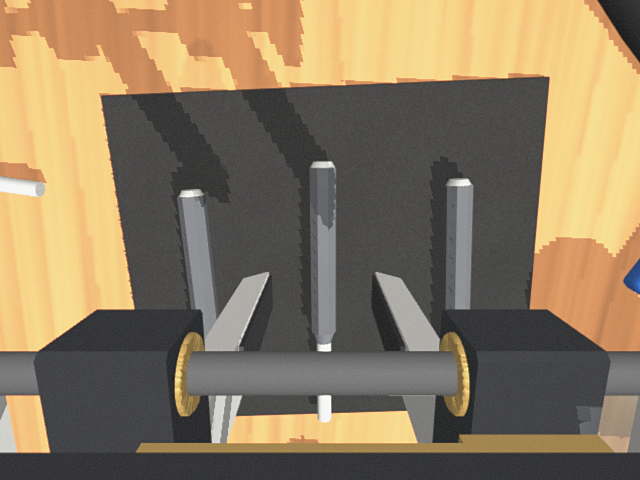

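send_rows --series '[{"hand": 0.0,"dx": 0,"dy": 0,"dz": -2,"ax": 0.007,"ay": -0.004,"az": 0},{"hand": 0.0,"dx": 0,"dy": 0,"dz": -3.6,"ax": 0.007,"ay": -0.004,"az": 0},{"hand": 0.0,"dx": 0,"dy": 0,"dz": -4.3,"ax": 0.007,"ay": -0.004,"az": 0},{"hand": 0.0,"dx": 0,"dy": 0,"dz": -4.3,"ax": 0.007,"ay": -0.004,"az": 0},{"hand": 0.0,"dx": 0,"dy": 0,"dz": -4.3,"ax": 0.007,"ay": -0.004,"az": 0}]'

```text
t: 4.1
position: [0.4966, 0.277, 0.0082]
tool_rot: [0.0, 0.689, 0.725, 0.0]
force: [-0.8, -0.4, 0.1]
grip_width: 0.5
```

send_rows --series '[{"hand": -0.3,"dx": 0,"dy": 0,"dz": -0.25,"ax": 0,"ay": 0,"az": 0},{"hand": -1,"dx": 0,"dy": 0,"dz": -0.25,"ax": 0,"ay": 0,"az": 0},{"hand": -1,"dx": 0,"dy": 0,"dz": -0.25,"ax": 0,"ay": 0,"az": 0},{"hand": -1,"dx": 0,"dy": 0,"dz": -0.25,"ax": 0,"ay": 0,"az": 0},{"hand": -1,"dx": 0,"dy": 0,"dz": -0.25,"ax": 0,"ay": 0,"az": 0}]' --grip_force 55

```text
t: 4.6
position: [0.4963, 0.2768, 0.005]
tool_rot: [0.0, 0.689, 0.725, 0.0]
force: [0.0, -0.1, 1.0]
grip_width: 0.14
```

send_rows --series '[{"hand": -1,"dx": 0,"dy": 0,"dz": 0,"ax": 0,"ay": 0,"az": 0},{"hand": -1,"dx": 0,"dy": 0,"dz": 0,"ax": 0,"ay": 0,"az": 0}]'

```text
t: 4.8
position: [0.4963, 0.2768, 0.005]
tool_rot: [0.0, 0.689, 0.725, 0.0]
force: [-0.2, -0.2, 2.7]
grip_width: 0.137
```

send_rows --series '[{"hand": -1,"dx": 0,"dy": 0,"dz": 3,"ax": 0,"ay": 0,"az": 0},{"hand": -1,"dx": 0,"dy": 0,"dz": 7,"ax": 0,"ay": 0,"az": 0.01},{"hand": -1,"dx": 0,"dy": 0,"dz": 11,"ax": 0,"ay": 0,"az": 0.03},{"hand": -1,"dx": 2,"dy": 0,"dz": 14,"ax": 0,"ay": 0,"az": 0.056},{"hand": -1,"dx": 4,"dy": -1,"dz": 14,"ax": 0,"ay": 0,"az": 0.056}]'

```text
t: 5.3
position: [0.538, 0.2689, 0.1493]
tool_rot: [0.001, 0.667, 0.745, 0.003]
force: [0.3, 0.3, -1.6]
grip_width: 0.137
```

send_rows --series '[{"hand": -1,"dx": 2,"dy": -3,"dz": 0,"ax": 0,"ay": 0,"az": 0},{"hand": -1,"dx": 2.5,"dy": -6,"dz": 0,"ax": 0,"ay": 0,"az": 0},{"hand": -1,"dx": 2.5,"dy": -9,"dz": 0,"ax": 0,"ay": 0,"az": 0},{"hand": -1,"dx": 2.5,"dy": -9,"dz": 0,"ax": 0,"ay": 0,"az": 0},{"hand": -1,"dx": 2.5,"dy": -9,"dz": 0,"ax": 0,"ay": 0,"az": 0}]'

```text
t: 5.8
position: [0.5611, 0.1764, 0.1449]
tool_rot: [-0.0, 0.669, 0.743, -0.0]
force: [-0.5, 1.2, -2.1]
grip_width: 0.14
```

Run:
```python
from h import *
o=get_obs();print({k:np.round(o[k],4) for k in("position","tool_rot","force","wrist_torque")})
for n in("scene","top","wrist"):
  c=cam(n); save(n+"6",c[0]); dump(n+"6",c)
c=load("scene6"); save("c7",cv2.resize(c[0][190:310,240:400],None,fx=5,fy=5,interpolation=cv2.INTER_CUBIC))
o=get_obs();print({k:np.round(o[k],4) for k in("position","tool_rot","force","wrist_torque")})
```

```text
{'position': array([0.5611, 0.1764, 0.1449]), 'tool_rot': array([-0.000e+00,  6.691e-01,  7.432e-01, -1.000e-04]), 'force': array([-0.4566,  1.221 , -2.0926]), 'wrist_torque': array([-0.0296,  0.0397, -0.0244])}
{'position': array([0.5609, 0.1779, 0.1448]), 'tool_rot': array([-1.000e-04,  6.681e-01,  7.441e-01, -0.000e+00]), 'force': array([-0.1812,  0.2266, -1.3342]), 'wrist_torque': array([-0.0647,  0.0742,  0.0019])}
```

View pics/c7.png

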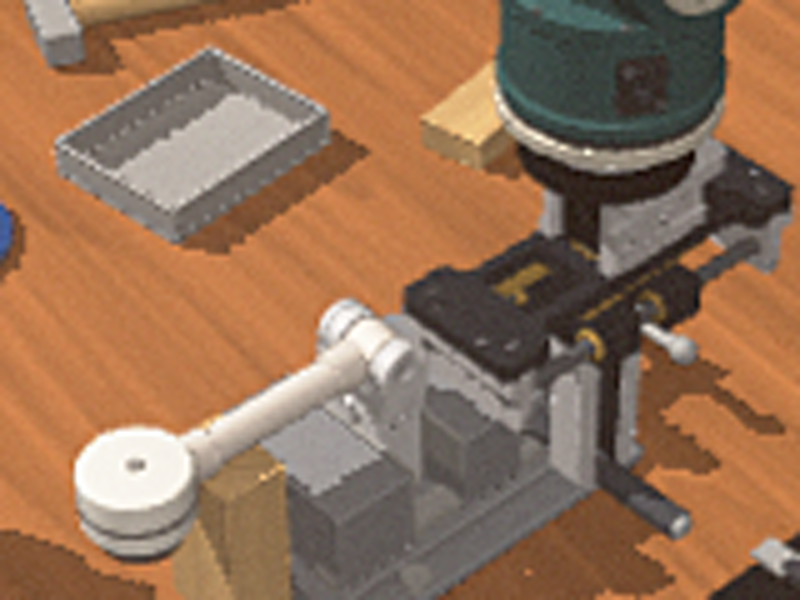

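View pics/wrist6.png

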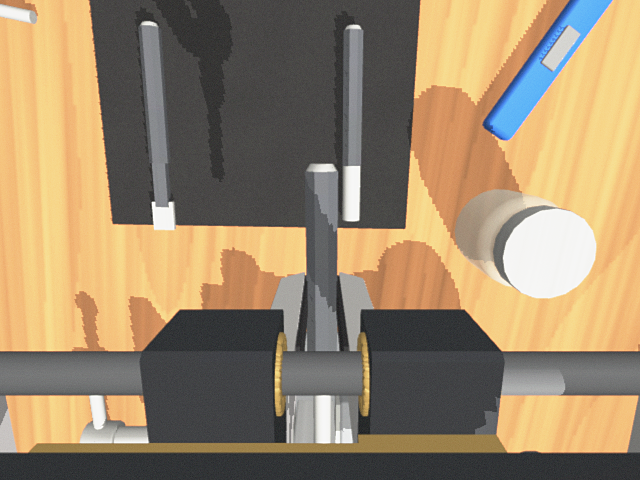

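Run:
```python
from h import *
c=load("wrist6"); o=get_obs()
R=Rq(o["tool_rot"]); p=np.array([0.5611,.1764,.1449])
for h in (0,.005,.010):
  for x in (.050,.055,.060):
    print(h,x,proj(c,p+R@np.array([x,0,-h])), end=' ')
  print()
save("c8",cv2.resize(c[0][150:290,260:380],None,fx=4.5,fy=4.5,interpolation=cv2.INTER_CUBIC))
```

```text
0 0.05 [319.46291218 185.10548209] 0 0.055 [319.44015234 173.80365964] 0 0.06 [319.41710082 162.35699665] 
0.005 0.05 [319.41366369 186.09598804] 0.005 0.055 [319.38994099 174.48261355] 0.005 0.06 [319.36590565 162.71618997] 
0.01 0.05 [319.36158229 187.14347052] 0.01 0.055 [319.33682189 175.20088575] 0.01 0.06 [319.31172567 163.09632526]
```

View pics/c8.png

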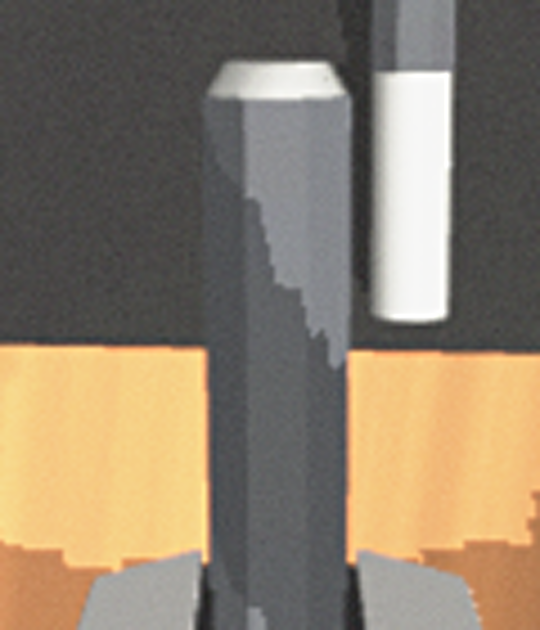

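send_rows --series '[{"hand": -1,"dx": 0,"dy": -2,"dz": 0,"ax": 0,"ay": 0,"az": 0},{"hand": -1,"dx": 0,"dy": -4,"dz": 0,"ax": 0,"ay": 0,"az": 0},{"hand": -1,"dx": 0,"dy": -5,"dz": -0.2,"ax": 0,"ay": 0,"az": 0},{"hand": -1,"dx": 0,"dy": -5,"dz": -0.4,"ax": 0,"ay": 0,"az": 0},{"hand": -1,"dx": 0,"dy": -5,"dz": -0.4,"ax": 0,"ay": 0,"az": 0}]'

```text
t: 6.45
position: [0.561, 0.1279, 0.1405]
tool_rot: [-0.0, 0.668, 0.744, -0.0]
force: [0.2, 0.8, -2.0]
grip_width: 0.137
```

```bash
cat > st.py <<'E'
from h import *
o=get_obs();print(*[np.round(o[k],4) for k in("position","force","wrist_torque")],"tx",round(2*np.degrees(np.arctan2(o["tool_rot"][2],o["tool_rot"][1])),2),"t",o["t"])
E
python3 st.py
```

```text
[0.561  0.1279 0.1405] [ 0.2397  0.808  -2.0114] [-0.0579  0.055  -0.003 ] tx 96.12 t 6.45
```

send_rows --series '[{"hand": -1,"dx": 0,"dy": -0.4,"dz": -0.3,"ax": 0,"ay": 0,"az": 0},{"hand": -1,"dx": 0,"dy": -0.4,"dz": -0.55,"ax": 0,"ay": 0,"az": 0},{"hand": -1,"dx": 0,"dy": -0.4,"dz": -0.55,"ax": 0,"ay": 0,"az": 0}]'

```text
t: 6.75
position: [0.5609, 0.123, 0.135]
tool_rot: [-0.0, 0.669, 0.744, -0.0]
force: [-0.0, -0.8, -1.3]
grip_width: 0.14
```

```bash
python3 st.py
```

```text
[0.5609 0.123  0.135 ] [-0.0287 -0.8464 -1.2971] [-0.0739  0.1207 -0.0297] tx 96.09 t 6.75
```

send_rows --series '[{"hand": -1,"dx": 0,"dy": 0,"dz": -0.1,"ax": 0,"ay": 0,"az": 0},{"hand": -1,"dx": 0,"dy": 0,"dz": -0.2,"ax": 0,"ay": 0,"az": 0}]'

```text
t: 6.95
position: [0.5612, 0.1229, 0.1334]
tool_rot: [0.0, 0.669, 0.744, 0.0]
force: [0.2, 0.1, -2.0]
grip_width: 0.139
```

```bash
python3 st.py
```

```text
[0.5612 0.1229 0.1334] [ 0.2004  0.1169 -1.9646] [-0.0463  0.0468  0.0159] tx 96.08 t 6.95
```

send_rows --series '[{"hand": -1,"dx": 0,"dy": 0,"dz": -0.1,"ax": 0,"ay": 0,"az": 0},{"hand": -1,"dx": 0,"dy": 0,"dz": -0.2,"ax": 0,"ay": 0,"az": 0}]'

```text
t: 7.15
position: [0.5612, 0.1228, 0.1314]
tool_rot: [0.0, 0.669, 0.744, 0.0]
force: [-0.5, 0.6, -2.6]
grip_width: 0.138
```

```bash
python3 st.py
```

```text
[0.5612 0.1228 0.1314] [-0.5242  0.5964 -2.6166] [-0.082   0.0192 -0.0325] tx 96.08 t 7.15
```

send_rows --series '[{"hand": -1,"dx": 0,"dy": 0,"dz": -0.1,"ax": 0,"ay": 0,"az": 0},{"hand": -1,"dx": 0,"dy": 0,"dz": -0.15,"ax": 0,"ay": 0,"az": 0}]'

```text
t: 7.35
position: [0.5612, 0.1227, 0.1298]
tool_rot: [0.0, 0.669, 0.744, -0.0]
force: [0.1, 0.9, -1.5]
grip_width: 0.135
```

```bash
python3 st.py
```

```text
[0.5612 0.1227 0.1298] [ 0.1199  0.9186 -1.5221] [-0.1098  0.0987  0.0528] tx 96.07 t 7.35
```

send_rows --series '[{"hand": -1,"dx": 0,"dy": 0,"dz": -0.05,"ax": 0,"ay": 0,"az": 0},{"hand": -1,"dx": 0,"dy": 0,"dz": -0.05,"ax": 0,"ay": 0,"az": 0}]'

```text
t: 7.55
position: [0.5612, 0.1227, 0.1294]
tool_rot: [0.0, 0.669, 0.744, -0.0]
force: [0.1, -0.2, -1.7]
grip_width: 0.139
```

```bash
python3 st.py
```

```text
[0.5612 0.1227 0.1294] [ 0.0773 -0.2317 -1.65  ] [-0.0002  0.1028  0.0019] tx 96.07 t 7.55
```

send_rows --series '[{"hand": -1,"dx": 0,"dy": 0,"dz": -0.05,"ax": 0,"ay": 0,"az": 0},{"hand": -1,"dx": 0,"dy": 0,"dz": -0.05,"ax": 0,"ay": 0,"az": 0}]'

```text
t: 7.75
position: [0.5612, 0.1228, 0.1289]
tool_rot: [0.0, 0.669, 0.744, -0.0]
force: [0.5, -0.5, -1.8]
grip_width: 0.139
```

```bash
python3 st.py
```

```text
[0.5612 0.1228 0.1289] [ 0.5188 -0.521  -1.8353] [-0.0395  0.0731 -0.0277] tx 96.08 t 7.75
```

send_rows --series '[{"hand": -1,"dx": 0,"dy": 0,"dz": -0.05,"ax": 0,"ay": 0,"az": 0},{"hand": -1,"dx": 0,"dy": 0,"dz": -0.1,"ax": 0,"ay": 0,"az": 0}]'

```text
t: 7.95
position: [0.5612, 0.1228, 0.1279]
tool_rot: [0.0, 0.669, 0.744, -0.0]
force: [0.4, 0.9, -2.0]
grip_width: 0.139
```

```bash
python3 st.py
```

```text
[0.5612 0.1228 0.1279] [ 0.4179  0.9363 -1.9564] [-0.0529  0.0836  0.0293] tx 96.08 t 7.95
```

send_rows --series '[{"hand": -1,"dx": 0,"dy": 0,"dz": -0.05,"ax": 0,"ay": 0,"az": 0},{"hand": -1,"dx": 0,"dy": 0,"dz": -0.1,"ax": 0,"ay": 0,"az": 0}]'

```text
t: 8.15
position: [0.5612, 0.1227, 0.1269]
tool_rot: [0.0, 0.669, 0.744, -0.0]
force: [-0.8, -0.7, -1.2]
grip_width: 0.144
```

```bash
python3 st.py
```

```text
[0.5612 0.1227 0.1269] [-0.8225 -0.7151 -1.1967] [-0.0316  0.0173 -0.0014] tx 96.07 t 8.15
```

send_rows --series '[{"hand": -1,"dx": 0,"dy": 0,"dz": -0.05,"ax": 0,"ay": 0,"az": 0},{"hand": -1,"dx": 0,"dy": 0,"dz": -0.05,"ax": 0,"ay": 0,"az": 0}]'

```text
t: 8.35
position: [0.5612, 0.1227, 0.1264]
tool_rot: [0.0, 0.669, 0.744, -0.0]
force: [-0.1, -0.4, -1.6]
grip_width: 0.137
```

```bash
python3 st.py
```

```text
[0.5612 0.1227 0.1264] [-0.0876 -0.3739 -1.6246] [-0.0501  0.068  -0.013 ] tx 96.07 t 8.35
```

send_rows --series '[{"hand": -1,"dx": 0,"dy": 0,"dz": -0.05,"ax": 0,"ay": 0,"az": 0},{"hand": -1,"dx": 0,"dy": 0,"dz": -0.05,"ax": 0,"ay": 0,"az": 0}]'

```text
t: 8.55
position: [0.5612, 0.1228, 0.1259]
tool_rot: [0.0, 0.669, 0.744, -0.0]
force: [-0.4, 0.5, -2.0]
grip_width: 0.14
```

```bash
python3 st.py
```

```text
[0.5612 0.1228 0.1259] [-0.3714  0.475  -2.0377] [-0.0316  0.0347  0.0309] tx 96.07 t 8.55
```

send_rows --series '[{"hand": -1,"dx": 0,"dy": 0,"dz": -0.05,"ax": 0,"ay": 0,"az": 0},{"hand": -1,"dx": 0,"dy": 0,"dz": -0.05,"ax": 0,"ay": 0,"az": 0}]'

```text
t: 8.75
position: [0.5612, 0.1227, 0.1254]
tool_rot: [0.0, 0.669, 0.744, -0.0]
force: [-0.4, 0.7, -0.4]
grip_width: 0.137
```

```bash
python3 st.py;  python3 - <<'E'
from h import *
for n in("scene","top","wrist"):
  c=cam(n); save(n+"7",c[0]); dump(n+"7",c)
c=load("scene7"); save("c9",cv2.resize(c[0][200:300,260:380],None,fx=6,fy=6,interpolation=cv2.INTER_CUBIC))
c=load("wrist7"); save("c10",cv2.resize(c[0][385:455,260:400],None,fx=5.5,fy=5.5,interpolation=cv2.INTER_CUBIC))
c=load("top7"); save("c11",cv2.resize(c[0][170:260,220:340],None,fx=6,fy=6,interpolation=cv2.INTER_CUBIC))
E
```

```text
[0.5612 0.1227 0.1254] [-0.3772  0.7394 -0.355 ] [-0.0323  0.0752  0.0311] tx 96.07 t 8.75
```

View pics/c9.png

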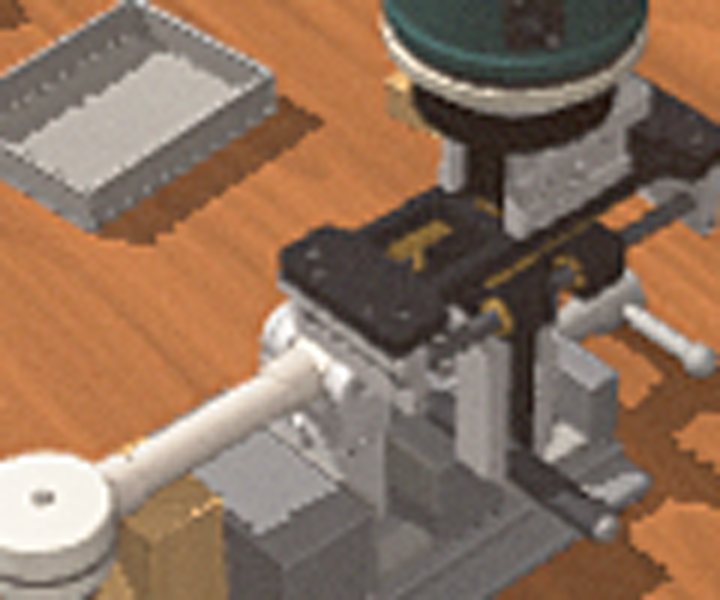

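View pics/c10.png

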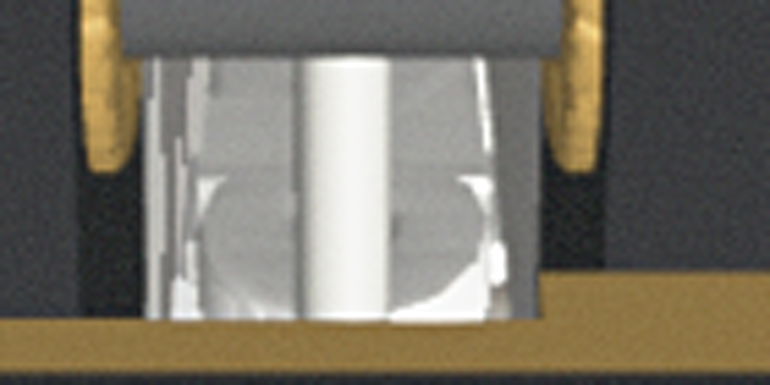

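View pics/c11.png

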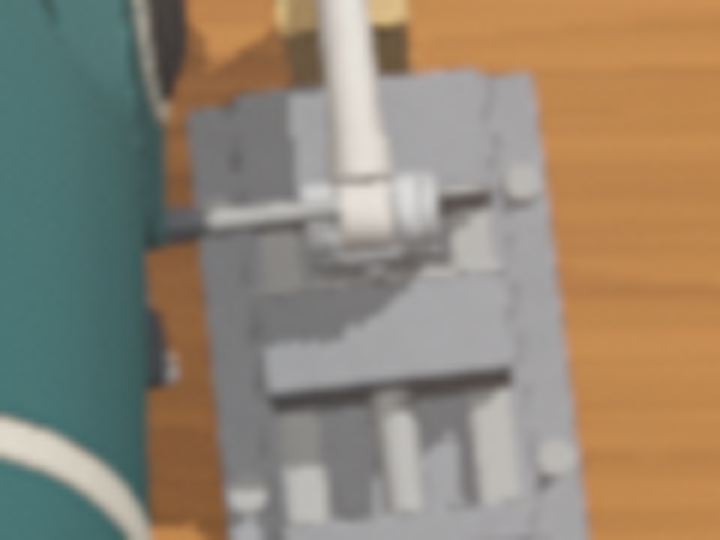

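The top view shows the nose tip lying over the plain-end ear. The wrist crop shows the nose, column 345, centred on the ear, columns 200–488. No contact yet, so I'll keep lowering.

send_rows --series '[{"hand": -1,"dx": 0,"dy": 0,"dz": -0.05,"ax": 0,"ay": 0,"az": 0},{"hand": -1,"dx": 0,"dy": 0,"dz": -0.05,"ax": 0,"ay": 0,"az": 0}]'

```text
t: 9.1
position: [0.5612, 0.1227, 0.1249]
tool_rot: [0.0, 0.669, 0.744, 0.0]
force: [1.0, -0.1, -0.6]
grip_width: 0.143
```

```bash
python3 st.py
```

```text
[0.5612 0.1227 0.1249] [ 0.9626 -0.1419 -0.62  ] [-0.1354 -0.0076  0.0406] tx 96.07 t 9.1
```

send_rows --series '[{"hand": -1,"dx": 0,"dy": 0,"dz": -0.05,"ax": 0,"ay": 0,"az": 0},{"hand": -1,"dx": 0,"dy": 0,"dz": -0.05,"ax": 0,"ay": 0,"az": 0}]'

```text
t: 9.3
position: [0.5612, 0.1228, 0.1244]
tool_rot: [0.0, 0.669, 0.744, -0.0]
force: [-0.5, 0.1, 0.3]
grip_width: 0.14
```

```bash
python3 st.py
```

```text
[0.5612 0.1228 0.1244] [-0.4901  0.0712  0.2602] [-0.0418  0.0452 -0.0031] tx 96.08 t 9.3
```

send_rows --series '[{"hand": -1,"dx": 0,"dy": 0,"dz": -0.05,"ax": 0,"ay": 0,"az": 0},{"hand": -1,"dx": 0,"dy": 0,"dz": -0.05,"ax": 0,"ay": 0,"az": 0}]'

```text
t: 9.5
position: [0.5612, 0.1228, 0.1239]
tool_rot: [0.0, 0.669, 0.744, 0.0]
force: [-0.0, 1.3, 0.6]
grip_width: 0.14
```

```bash
python3 st.py
```

```text
[0.5612 0.1228 0.1239] [-0.0431  1.3446  0.5875] [-0.1024  0.0982 -0.0353] tx 96.08 t 9.5
```

Fz rises from about −1.7 below z≈0.1257, so that is light contact with the ear top. I'll back off and check whether the punch pitched in the grip.

send_rows --series '[{"hand": -1,"dx": 0,"dy": 0,"dz": 0.05,"ax": 0,"ay": 0,"az": 0},{"hand": -1,"dx": 0,"dy": 0,"dz": 0.07,"ax": 0,"ay": 0,"az": 0},{"hand": -1,"dx": 0,"dy": 0,"dz": 0.07,"ax": 0,"ay": 0,"az": 0}]'

```text
t: 9.8
position: [0.5612, 0.1228, 0.1247]
tool_rot: [0.0, 0.669, 0.744, -0.0]
force: [0.1, 1.6, -1.2]
grip_width: 0.137
```

```bash
python3 st.py; python3 -c "
from h import *
c=cam('wrist'); save('w8',c[0]); dump('w8',c)
for i in range(6):
  cam('wrist'); o=get_obs(); print(np.round(o['force'],2),np.round(o['wrist_torque'],3))
"
```

```text
[0.5612 0.1228 0.1247] [ 0.1011  1.5714 -1.1877] [-0.0187  0.0083  0.0273] tx 96.07 t 9.8
[-0.12 -0.32  0.01] [ 0.031  0.063 -0.047]
[-0.06 -0.21 -0.76] [0.039 0.028 0.082]
[ 0.15  0.49 -0.9 ] [-0.006  0.039  0.006]
[ 0.29  1.31 -1.42] [-0.02   0.051  0.024]
[-0.62  0.51 -0.57] [-0.026  0.072 -0.014]
[ 0.35  0.97 -0.24] [-0.027  0.073 -0.033]
```

Run:
```python
from h import *
c=load("w8"); save("c12",cv2.resize(c[0][390:448,285:360],None,fx=10,fy=10,interpolation=cv2.INTER_CUBIC))
g=cv2.cvtColor(c[0],cv2.COLOR_BGR2GRAY)
for r in (424,428,432): print(r,list(g[r,290:355]))
```

```text
424 [np.uint8(132), np.uint8(121), np.uint8(175), np.uint8(150), np.uint8(142), np.uint8(165), np.uint8(202), np.uint8(163), np.uint8(156), np.uint8(152), np.uint8(157), np.uint8(155), np.uint8(159), np.uint8(155), np.uint8(155), np.uint8(158), np.uint8(160), np.uint8(156), np.uint8(155), np.uint8(158), np.uint8(160), np.uint8(166), np.uint8(165), np.uint8(151), np.uint8(124), np.uint8(150), np.uint8(181), np.uint8(207), np.uint8(222), np.uint8(227), np.uint8(234), np.uint8(239), np.uint8(242), np.uint8(245), np.uint8(245), np.uint8(245), np.uint8(242), np.uint8(240), np.uint8(237), np.uint8(233), np.uint8(196), np.uint8(155), np.uint8(156), np.uint8(155), np.uint8(158), np.uint8(159), np.uint8(159), np.uint8(157), np.uint8(158), np.uint8(157), np.uint8(160), np.uint8(157), np.uint8(156), np.uint8(161), np.uint8(159), np.uint8(156), np.uint8(153), np.uint8(160), np.uint8(204), np.uint8(172), np.uint8(145), np.uint8(113), np.uint8(108), np.uint8(104), np.uint8(102)]
428 [np.uint8(113), np.uint8(123), np.uint8(175), np.uint8(140), np.uint8(148), np.uint8(138), np.uint8(122), np.uint8(1
[... 1139 characters left out ...]
int8(150), np.uint8(152), np.uint8(150), np.uint8(150), np.uint8(151), np.uint8(137), np.uint8(115), np.uint8(148), np.uint8(178), np.uint8(203), np.uint8(220), np.uint8(226), np.uint8(234), np.uint8(237), np.uint8(241), np.uint8(245), np.uint8(245), np.uint8(244), np.uint8(242), np.uint8(241), np.uint8(238), np.uint8(232), np.uint8(189), np.uint8(151), np.uint8(148), np.uint8(150), np.uint8(147), np.uint8(154), np.uint8(156), np.uint8(148), np.uint8(153), np.uint8(151), np.uint8(154), np.uint8(155), np.uint8(152), np.uint8(158), np.uint8(156), np.uint8(155), np.uint8(167), np.uint8(230), np.uint8(233), np.uint8(245), np.uint8(255), np.uint8(246), np.uint8(138), np.uint8(101), np.uint8(105)]
```

View pics/c12.png

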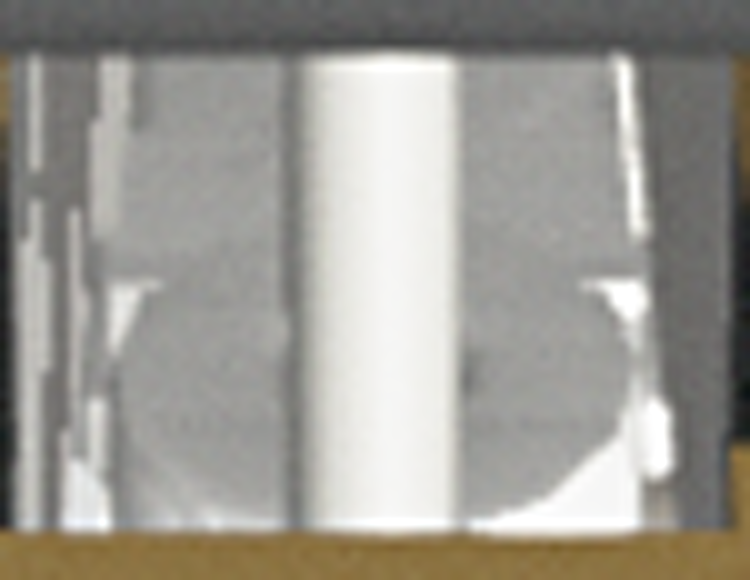

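send_rows --series '[{"hand": -1,"dx": 0,"dy": 0,"dz": 0.3,"ax": 0,"ay": 0,"az": 0},{"hand": -1,"dx": -0.27,"dy": 2.5,"dz": 0.3,"ax": 0,"ay": 0,"az": 0},{"hand": -1,"dx": -0.27,"dy": 2.5,"dz": -1.0,"ax": 0,"ay": 0,"az": 0},{"hand": -1,"dx": -0.27,"dy": 2.5,"dz": -1.85,"ax": 0,"ay": 0,"az": 0},{"hand": -1,"dx": -0.27,"dy": 2.5,"dz": -1.85,"ax": 0,"ay": 0,"az": 0}]'

```text
t: 10.65
position: [0.5578, 0.1468, 0.1048]
tool_rot: [-0.0, 0.669, 0.743, -0.001]
force: [-0.8, -1.3, -1.9]
grip_width: 0.139
```

send_rows --series '[{"hand": -1,"dx": 0,"dy": 0,"dz": 0,"ax": 0,"ay": 0,"az": 0}]'

```text
t: 10.75
position: [0.5585, 0.1469, 0.106]
tool_rot: [0.0, 0.669, 0.743, -0.0]
force: [-1.2, 0.3, -0.1]
grip_width: 0.14
```

```bash
python3 st.py
python3 - <<'E'
from h import *
c=cam("wrist"); save("w9",c[0]); dump("w9",c)
t=cam("top"); save("c14",cv2.resize(t[0][170:260,220:340],None,fx=6,fy=6,interpolation=cv2.INTER_CUBIC))
save("c13",cv2.resize(c[0][385:448,275:370],None,fx=8,fy=8,interpolation=cv2.INTER_CUBIC))
E
```

```text
[0.5585 0.1469 0.106 ] [-1.1823  0.2736 -0.1405] [-0.0664  0.0205 -0.0748] tx 96.02 t 10.75
```

View pics/c13.png

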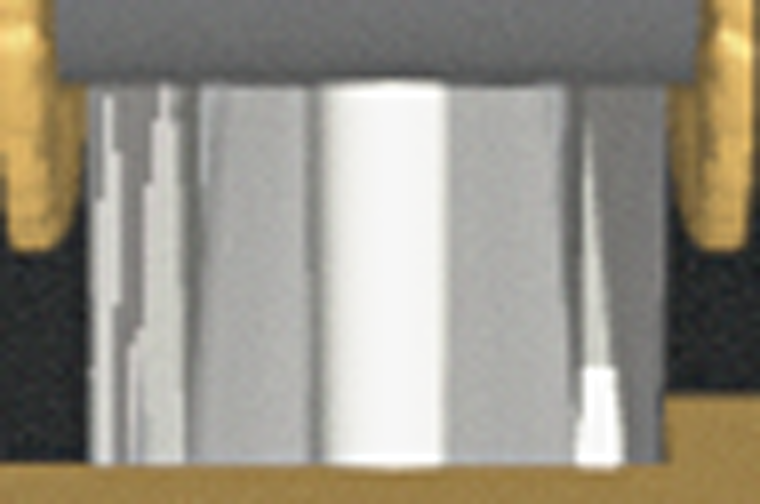

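View pics/c14.png

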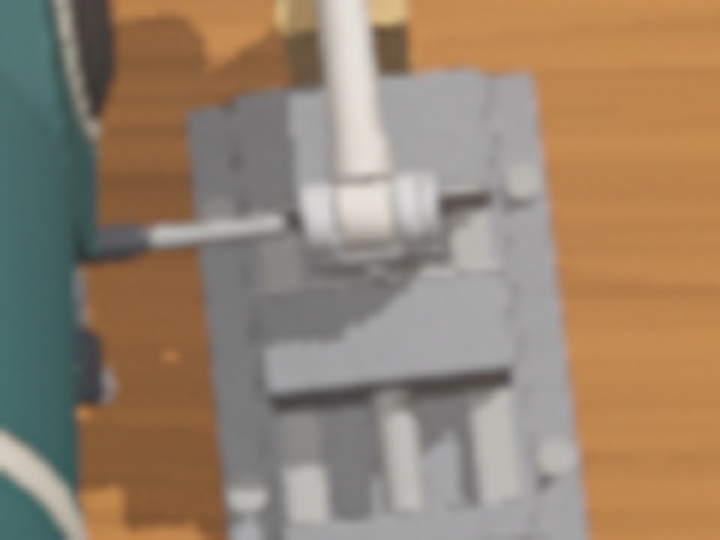

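send_rows --series '[{"hand": -1,"dx": 0.02,"dy": -0.2,"dz": 0,"ax": 0,"ay": 0,"az": 0},{"hand": -1,"dx": 0.04,"dy": -0.4,"dz": 0,"ax": 0,"ay": 0,"az": 0},{"hand": -1,"dx": 0.05,"dy": -0.5,"dz": 0,"ax": 0,"ay": 0,"az": 0}]'

```text
t: 11.15
position: [0.5591, 0.1423, 0.1063]
tool_rot: [0.0, 0.669, 0.743, 0.0]
force: [-0.2, 0.6, -1.0]
grip_width: 0.14
```

```bash
python3 st.py
```

```text
[0.5591 0.1423 0.1063] [-0.1864  0.5845 -0.9871] [-0.0715  0.0565 -0.0116] tx 96.05 t 11.15
```

send_rows --series '[{"hand": -1,"dx": 0.01,"dy": -0.1,"dz": 0,"ax": 0,"ay": 0,"az": 0},{"hand": -1,"dx": 0.02,"dy": -0.2,"dz": 0,"ax": 0,"ay": 0,"az": 0}]'

```text
t: 11.35
position: [0.5592, 0.1407, 0.1062]
tool_rot: [0.0, 0.669, 0.744, 0.0]
force: [-1.1, 0.3, -0.2]
grip_width: 0.137
```

```bash
python3 st.py
```

```text
[0.5592 0.1407 0.1062] [-1.1067  0.3051 -0.2209] [-0.0823  0.0333  0.0075] tx 96.07 t 11.35
```

send_rows --series '[{"hand": -1,"dx": 0.01,"dy": -0.1,"dz": 0,"ax": 0,"ay": 0,"az": 0},{"hand": -1,"dx": 0.02,"dy": -0.2,"dz": 0,"ax": 0,"ay": 0,"az": 0},{"hand": -1,"dx": 0.04,"dy": -0.4,"dz": 0,"ax": 0,"ay": 0,"az": 0}]'

```text
t: 11.65
position: [0.5596, 0.1368, 0.1061]
tool_rot: [0.0, 0.669, 0.744, -0.0]
force: [0.1, 0.4, -2.3]
grip_width: 0.139
```

```bash
python3 st.py
```

```text
[0.5596 0.1368 0.1061] [ 0.0988  0.4271 -2.2679] [-0.1248  0.0355  0.0083] tx 96.09 t 11.65
```

send_rows --series '[{"hand": -1,"dx": 0.01,"dy": -0.1,"dz": 0,"ax": 0,"ay": 0,"az": 0},{"hand": -1,"dx": 0.02,"dy": -0.2,"dz": 0,"ax": 0,"ay": 0,"az": 0}]'

```text
t: 11.85
position: [0.5598, 0.1346, 0.1061]
tool_rot: [0.0, 0.669, 0.744, -0.0]
force: [0.8, -0.6, -1.3]
grip_width: 0.141
```

```bash
python3 st.py
```

```text
[0.5598 0.1346 0.1061] [ 0.7656 -0.5994 -1.3399] [-0.0789  0.0184 -0.012 ] tx 96.07 t 11.85
```

send_rows --series '[{"hand": -1,"dx": 0.01,"dy": -0.1,"dz": 0,"ax": 0,"ay": 0,"az": 0},{"hand": -1,"dx": 0.02,"dy": -0.2,"dz": 0,"ax": 0,"ay": 0,"az": 0}]'

```text
t: 12.05
position: [0.5599, 0.1337, 0.1062]
tool_rot: [-0.0, 0.668, 0.744, 0.0]
force: [-0.4, 8.3, -0.7]
grip_width: 0.137
```

```bash
python3 st.py
```

```text
[0.5599 0.1337 0.1062] [-0.3717  8.3364 -0.7397] [1.9961 0.3054 0.0082] tx 96.11 t 12.05
```

Run:
```python
from h import *
t=cam("top"); save("c15",cv2.resize(t[0][190:225,240:310],None,fx=11,fy=11,interpolation=cv2.INTER_CUBIC)); dump("top10",t)
c=cam("wrist"); save("c16",cv2.resize(c[0][385:448,275:370],None,fx=8,fy=8,interpolation=cv2.INTER_CUBIC))
c=load("top7"); save("c17",cv2.resize(c[0][190:225,240:310],None,fx=11,fy=11,interpolation=cv2.INTER_CUBIC))
```

```text
(no output)
```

View pics/c15.png

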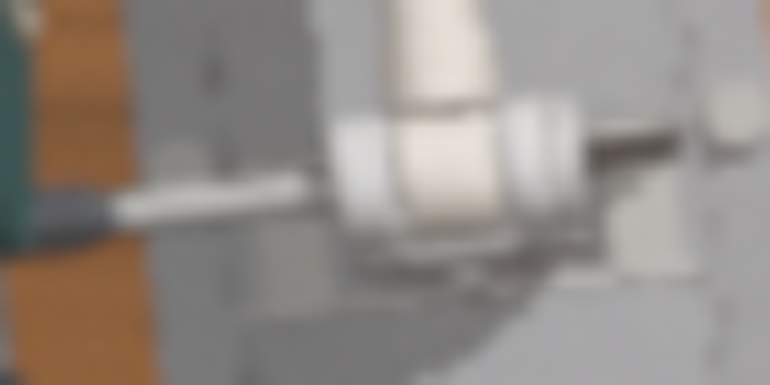

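View pics/c17.png

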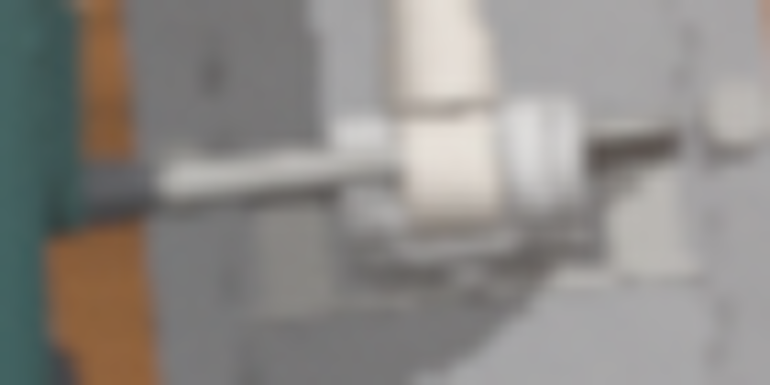

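View pics/c16.png

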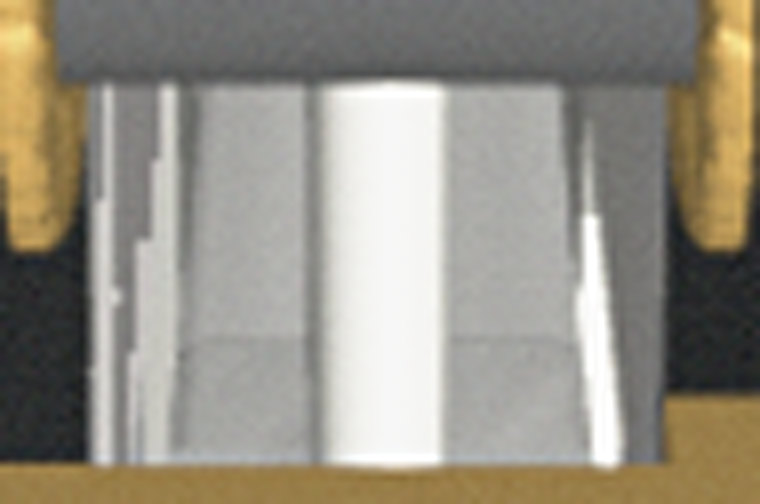

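In the top crop the tip would be about 2 px (5 mm) past the ear face if projected. So the nose seems to be in the bore and resting on the pin. I'll push on gently and watch the force.

send_rows --series '[{"hand": -1,"dx": 0.01,"dy": -0.1,"dz": 0,"ax": 0,"ay": 0,"az": 0},{"hand": -1,"dx": 0.01,"dy": -0.1,"dz": 0,"ax": 0,"ay": 0,"az": 0}]'

```text
t: 12.35
position: [0.5599, 0.1335, 0.1062]
tool_rot: [-0.001, 0.668, 0.744, 0.001]
force: [-1.2, 9.0, -0.6]
grip_width: 0.141
```

```bash
python3 st.py
```

```text
[0.5599 0.1335 0.1062] [-1.2032  8.9925 -0.5627] [1.9511 0.3475 0.0449] tx 96.15 t 12.35
```

send_rows --series '[{"hand": -1,"dx": 0.01,"dy": -0.1,"dz": 0,"ax": 0,"ay": 0,"az": 0},{"hand": -1,"dx": 0.01,"dy": -0.1,"dz": 0,"ax": 0,"ay": 0,"az": 0}]'

```text
t: 12.55
position: [0.56, 0.1327, 0.1062]
tool_rot: [-0.001, 0.668, 0.744, 0.001]
force: [-1.3, 10.1, -1.5]
grip_width: 0.141
```

```bash
python3 st.py
```

```text
[0.56   0.1327 0.1062] [-1.3214 10.0964 -1.4952] [ 2.3062  0.3356 -0.008 ] tx 96.16 t 12.55
```

send_rows --series '[{"hand": -1,"dx": 0.01,"dy": -0.1,"dz": 0,"ax": 0,"ay": 0,"az": 0},{"hand": -1,"dx": 0.02,"dy": -0.2,"dz": 0,"ax": 0,"ay": 0,"az": 0},{"hand": -1,"dx": 0.02,"dy": -0.2,"dz": 0,"ax": 0,"ay": 0,"az": 0}]'

```text
t: 12.85
position: [0.5602, 0.1306, 0.1062]
tool_rot: [-0.001, 0.668, 0.744, 0.001]
force: [-0.5, 9.7, -0.8]
grip_width: 0.14
```

```bash
python3 st.py
```

```text
[0.5602 0.1306 0.1062] [-0.5148  9.7444 -0.8252] [2.2046 0.3447 0.0188] tx 96.16 t 12.85
```

send_rows --series '[{"hand": -1,"dx": 0.01,"dy": -0.1,"dz": 0,"ax": 0,"ay": 0,"az": 0},{"hand": -1,"dx": 0.02,"dy": -0.2,"dz": 0,"ax": 0,"ay": 0,"az": 0},{"hand": -1,"dx": 0.02,"dy": -0.2,"dz": 0,"ax": 0,"ay": 0,"az": 0}]'

```text
t: 13.15
position: [0.5604, 0.1286, 0.1062]
tool_rot: [-0.001, 0.668, 0.744, 0.001]
force: [-1.5, 9.2, -1.8]
grip_width: 0.139
```

```bash
python3 st.py
```

```text
[0.5604 0.1286 0.1062] [-1.4906  9.1522 -1.8185] [ 2.0262  0.311  -0.0124] tx 96.16 t 13.15
```

send_rows --series '[{"hand": -1,"dx": 0.02,"dy": -0.2,"dz": 0,"ax": 0,"ay": 0,"az": 0},{"hand": -1,"dx": 0.04,"dy": -0.4,"dz": 0,"ax": 0,"ay": 0,"az": 0},{"hand": -1,"dx": 0.06,"dy": -0.6,"dz": 0,"ax": 0,"ay": 0,"az": 0},{"hand": -1,"dx": 0.06,"dy": -0.6,"dz": 0,"ax": 0,"ay": 0,"az": 0}]'

```text
t: 13.55
position: [0.5611, 0.1223, 0.1062]
tool_rot: [-0.001, 0.668, 0.744, 0.001]
force: [-0.2, 7.5, -1.4]
grip_width: 0.137
```

```bash
python3 st.py
python3 - <<'E'
from h import *
t=cam("top"); save("c18",cv2.resize(t[0][180:235,240:320],None,fx=9,fy=9,interpolation=cv2.INTER_CUBIC))
E
```

```text
[0.5611 0.1223 0.1062] [-0.1568  7.4953 -1.4267] [ 1.8436  0.2948 -0.0519] tx 96.14 t 13.55
```

View pics/c18.png

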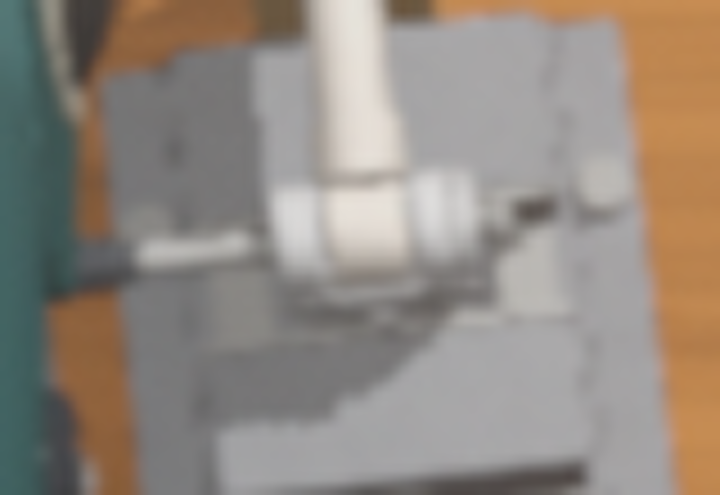

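The pin head is coming out on the far side, at crop (480–515,210). I'll keep pushing.

send_rows --series '[{"hand": -1,"dx": 0.02,"dy": -0.2,"dz": 0,"ax": 0,"ay": 0,"az": 0},{"hand": -1,"dx": 0.04,"dy": -0.4,"dz": 0,"ax": 0,"ay": 0,"az": 0},{"hand": -1,"dx": 0.06,"dy": -0.6,"dz": 0,"ax": 0,"ay": 0,"az": 0},{"hand": -1,"dx": 0.08,"dy": -0.75,"dz": 0,"ax": 0,"ay": 0,"az": 0}]'

```text
t: 14.0
position: [0.5618, 0.1154, 0.1062]
tool_rot: [-0.001, 0.668, 0.744, 0.001]
force: [-1.1, 10.4, -1.6]
grip_width: 0.139
```

```bash
python3 st.py
```

```text
[0.5618 0.1154 0.1062] [-1.0928 10.3554 -1.5616] [2.6913 0.3871 0.0281] tx 96.18 t 14.0
```

send_rows --series '[{"hand": -1,"dx": 0.02,"dy": -0.2,"dz": 0,"ax": 0,"ay": 0,"az": 0},{"hand": -1,"dx": 0.04,"dy": -0.4,"dz": 0,"ax": 0,"ay": 0,"az": 0},{"hand": -1,"dx": 0.06,"dy": -0.6,"dz": 0,"ax": 0,"ay": 0,"az": 0},{"hand": -1,"dx": 0.06,"dy": -0.6,"dz": 0,"ax": 0,"ay": 0,"az": 0}]'

```text
t: 14.4
position: [0.5624, 0.1088, 0.1062]
tool_rot: [-0.001, 0.668, 0.744, 0.001]
force: [-1.6, 7.1, -0.3]
grip_width: 0.134
```

```bash
python3 st.py
python3 - <<'E'
from h import *
t=cam("top"); save("c19",cv2.resize(t[0][180:235,240:320],None,fx=9,fy=9,interpolation=cv2.INTER_CUBIC))
t=cam("scene"); save("c20",cv2.resize(t[0][200:320,240:380],None,fx=5,fy=5,interpolation=cv2.INTER_CUBIC))
E
```

```text
[0.5624 0.1088 0.1062] [-1.6397  7.1258 -0.3056] [1.856  0.2995 0.0115] tx 96.14 t 14.4
```

View pics/c19.png

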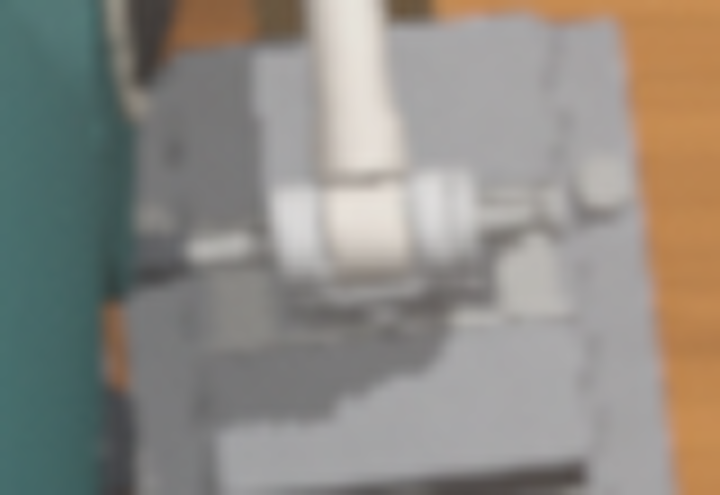

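View pics/c20.png

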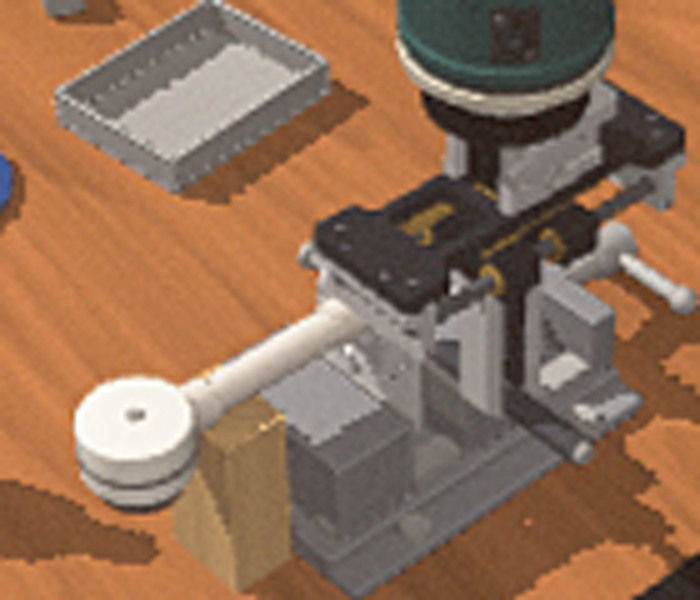

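The head now stands about 10 px (24 mm) out. I'll withdraw the punch and return it to its place.

send_rows --series '[{"hand": -1,"dx": -0.16,"dy": 1.5,"dz": 0,"ax": 0,"ay": 0,"az": 0},{"hand": -1,"dx": -0.37,"dy": 3.5,"dz": 0,"ax": 0,"ay": 0,"az": 0},{"hand": -1,"dx": -0.64,"dy": 6,"dz": 0,"ax": 0,"ay": 0,"az": 0},{"hand": -1,"dx": -0.85,"dy": 8,"dz": 0.5,"ax": 0,"ay": 0,"az": 0},{"hand": -1,"dx": -2,"dy": 12,"dz": 0.5,"ax": 0,"ay": 0,"az": -0.02}]'

```text
t: 15.0
position: [0.5435, 0.2266, 0.1117]
tool_rot: [0.001, 0.677, 0.736, 0.0]
force: [-0.1, 0.4, -1.7]
grip_width: 0.138
```

```bash
python3 st.py
```

```text
[0.5435 0.2266 0.1117] [-0.0916  0.4274 -1.748 ] [-0.0182  0.0355 -0.0012] tx 94.73 t 15.0
```

send_rows --series '[{"hand": -1,"dx": -2.5,"dy": 2.5,"dz": 0,"ax": 0,"ay": 0,"az": -0.036},{"hand": -1,"dx": -4.6,"dy": 4.9,"dz": 0,"ax": 0,"ay": 0,"az": -0.036},{"hand": -1,"dx": -4.6,"dy": 4.9,"dz": -4,"ax": 0,"ay": 0,"az": -0.036},{"hand": -1,"dx": -4.6,"dy": 4.9,"dz": -8,"ax": 0,"ay": 0,"az": -0.036},{"hand": -1,"dx": -4.6,"dy": 4.9,"dz": -9,"ax": 0,"ay": 0,"az": -0.036}]'

```text
t: 15.5
position: [0.4943, 0.276, 0.0179]
tool_rot: [-0.0, 0.689, 0.725, -0.002]
force: [-0.0, 0.3, -0.9]
grip_width: 0.138
```

```bash
python3 st.py
```

```text
[0.4943 0.276  0.0179] [-0.0176  0.3273 -0.8923] [-0.0721  0.0682 -0.0276] tx 92.92 t 15.5
```

send_rows --series '[{"hand": -1,"dx": 0,"dy": 0,"dz": 0,"ax": 0,"ay": 0,"az": 0},{"hand": -1,"dx": 0,"dy": 0,"dz": 0,"ax": 0,"ay": 0,"az": 0}]'

```text
t: 15.7
position: [0.4975, 0.2766, 0.0226]
tool_rot: [0.0, 0.689, 0.724, 0.001]
force: [-0.6, -0.4, 0.0]
grip_width: 0.14
```

send_rows --series '[{"hand": -1,"dx": 0,"dy": 0,"dz": -0.8,"ax": 0,"ay": 0,"az": 0},{"hand": -1,"dx": 0,"dy": 0,"dz": -1.4,"ax": 0,"ay": 0,"az": 0},{"hand": -1,"dx": 0,"dy": 0,"dz": -1.7,"ax": 0,"ay": 0,"az": 0},{"hand": -1,"dx": 0,"dy": 0,"dz": -1.7,"ax": 0,"ay": 0,"az": 0}]'

```text
t: 16.1
position: [0.4967, 0.2764, 0.005]
tool_rot: [-0.0, 0.689, 0.724, 0.0]
force: [-6.2, -1.8, 16.4]
grip_width: 0.139
```

```bash
python3 st.py
```

```text
[0.4967 0.2764 0.005 ] [-6.2009 -1.7686 16.387 ] [-0.6201  1.4784 -0.045 ] tx 92.85 t 16.1
```

send_rows --series '[{"hand": -0.2,"dx": 0,"dy": 0,"dz": 0.1,"ax": 0,"ay": 0,"az": 0},{"hand": -0.2,"dx": 0,"dy": 0,"dz": 0.1,"ax": 0,"ay": 0,"az": 0},{"hand": -0.2,"dx": 0,"dy": 0,"dz": 0.1,"ax": 0,"ay": 0,"az": 0},{"hand": -0.2,"dx": 0,"dy": 0,"dz": 0.1,"ax": 0,"ay": 0,"az": 0}]'

```text
t: 16.5
position: [0.4966, 0.2762, 0.0051]
tool_rot: [0.0, 0.689, 0.725, -0.0]
force: [0.5, 0.1, -0.2]
grip_width: 0.392
```

send_rows --series '[{"hand": -0.2,"dx": 0,"dy": 0,"dz": 3,"ax": 0,"ay": 0,"az": 0},{"hand": -0.2,"dx": 0,"dy": 0,"dz": 7,"ax": 0,"ay": 0,"az": 0},{"hand": -0.2,"dx": 0,"dy": 0,"dz": 11,"ax": 0,"ay": 0,"az": 0},{"hand": -0.2,"dx": 0,"dy": 0,"dz": 15,"ax": 0,"ay": 0,"az": 0},{"hand": -0.2,"dx": 0,"dy": 0,"dz": 19,"ax": 0,"ay": 0,"az": 0}]'

```text
t: 17.0
position: [0.4964, 0.276, 0.1968]
tool_rot: [0.0, 0.689, 0.725, -0.0]
force: [0.0, 0.8, 0.4]
grip_width: 0.399
```

```bash
python3 st.py
python3 - <<'E'
from h import *
for n in ("wrist","top"):
  t=cam(n); save(n+"20",t[0]); dump(n+"20",t)
E
```

```text
[0.4964 0.276  0.1968] [0.0237 0.7836 0.3811] [-0.0851  0.0919 -0.0007] tx 92.86 t 17.0
```

View pics/wrist20.png

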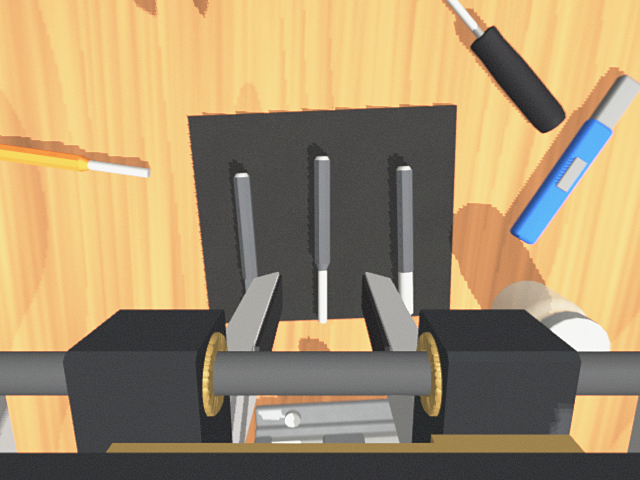

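View pics/top20.png

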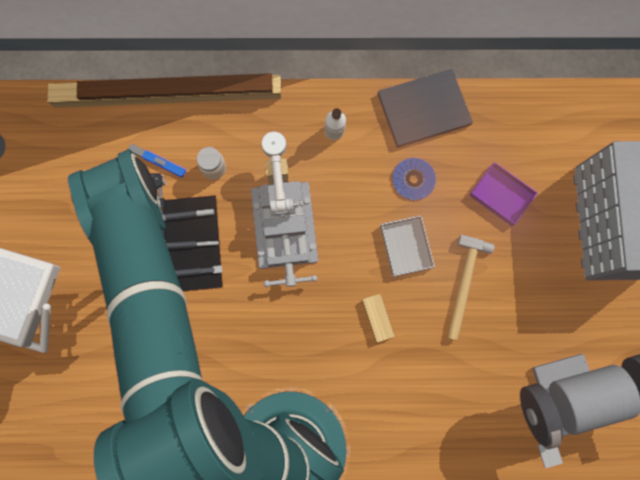

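The punch lies flat in its place on the mat: butt (322,158), tip (322,322) in the wrist view. Next I'll locate the pin.

Run:
```python
from h import *
c=load("top20"); save("c21",cv2.resize(c[0][190:225,255:315],None,fx=13,fy=13,interpolation=cv2.INTER_CUBIC))
c7=load("top7"); print("tip7",onz(c7,240+398/11-.5,190+165/11-.5,.131))
```

```text
tip7 [0.56869622 0.02614013 0.131     ]
```

View pics/c21.png

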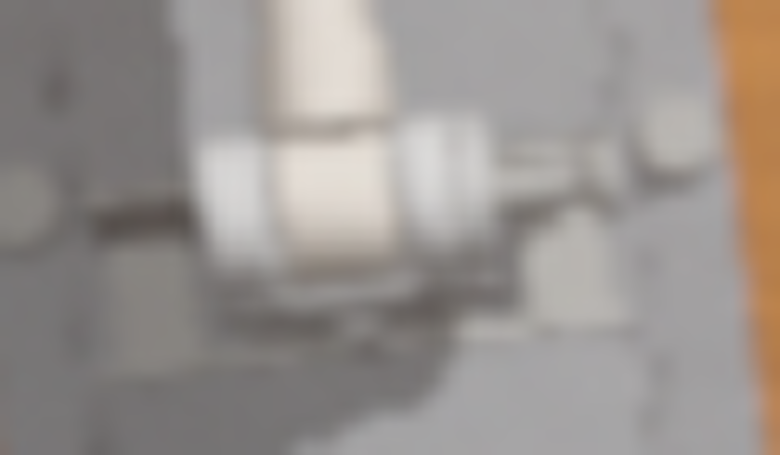

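Run:
```python
from h import *
c=load("top20")
f=lambda x,y:(255+(x+.5)/13-.5,190+(y+.5)/13-.5)
for n,p,z in (("earL",(197,205),.120),("earR",(495,178),.120),("headIn",(590,172),.115),("headOut",(625,168),.115),("shank",(545,172),.111)): print(n,onz(c,*f(*p),z))
```

```text
earL [0.56944659 0.04080921 0.12      ]
earR [ 0.57414263 -0.01348381  0.12      ]
headIn [ 0.57635847 -0.03079759  0.115     ]
headOut [ 0.57706906 -0.03721194  0.115     ]
shank [ 0.57737662 -0.02251952  0.111     ]
```

send_rows --series '[{"hand": -0.2,"dx": 1.5,"dy": -4,"dz": 0.3,"ax": 0,"ay": 0,"az": 0.02},{"hand": -0.2,"dx": 3,"dy": -8.5,"dz": 0.3,"ax": 0,"ay": 0,"az": 0.04},{"hand": -0.2,"dx": 4.5,"dy": -13,"dz": 0.3,"ax": 0,"ay": 0,"az": 0.057},{"hand": -0.2,"dx": 6,"dy": -17.5,"dz": 0.3,"ax": 0,"ay": 0,"az": 0.057},{"hand": -0.2,"dx": 7.2,"dy": -22,"dz": 0.3,"ax": 0,"ay": 0,"az": 0.057}]'

```text
t: 17.6
position: [0.5689, 0.0544, 0.1976]
tool_rot: [0.0, 0.668, 0.744, -0.0]
force: [1.1, 0.9, 0.2]
grip_width: 0.395
```

send_rows --series '[{"hand": -0.2,"dx": 0.5,"dy": -4,"dz": 0,"ax": 0,"ay": 0,"az": 0},{"hand": -0.2,"dx": 0.8,"dy": -7.9,"dz": -1,"ax": 0,"ay": 0,"az": 0},{"hand": -0.2,"dx": 0.8,"dy": -7.9,"dz": -2,"ax": 0,"ay": 0,"az": 0},{"hand": -0.2,"dx": 0.8,"dy": -7.9,"dz": -2,"ax": 0,"ay": 0,"az": 0}]'

```text
t: 18.0
position: [0.5757, -0.0232, 0.1764]
tool_rot: [-0.001, 0.669, 0.743, -0.001]
force: [0.0, 0.7, 0.1]
grip_width: 0.4
```

```bash
python3 st.py
python3 - <<'E'
from h import *
t=cam("wrist"); save("w21",t[0]); dump("w21",t)
E
```

```text
[ 0.5757 -0.0232  0.1764] [0.0033 0.6918 0.1451] [-0.0148  0.0048  0.0316] tx 96.04 t 18.0
```

View pics/w21.png

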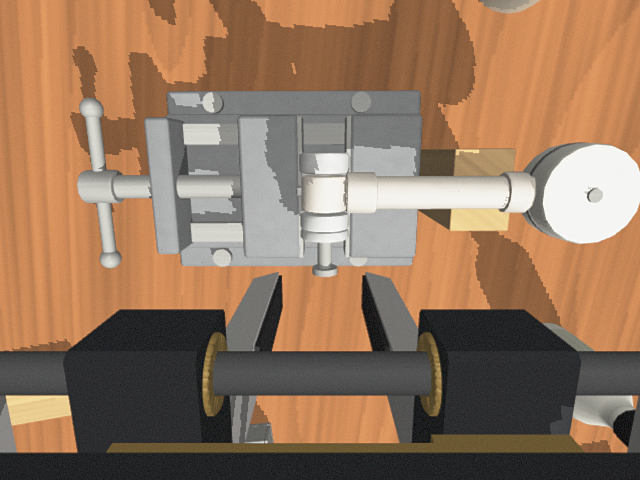

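The pin stands out of the head-side ear: shank (324,242–264), head (324,270).

Run:
```python
from h import *
c=load("w21"); save("c22",cv2.resize(c[0][140:285,270:380],None,fx=5,fy=5,interpolation=cv2.INTER_CUBIC))
for p in ((324,153),(324,242),(324,252),(324,264),(324,275)): print(p,onz(c,*p,.111), onz(c,*p,.118))
```

```text
(324, 153) [0.57140401 0.03880796 0.111     ] [0.57136833 0.03886135 0.118     ]
(324, 242) [ 0.57722302 -0.01570439  0.111     ] [ 0.57702158 -0.01409818  0.118     ]
(324, 252) [ 0.57791477 -0.0221847   0.111     ] [ 0.57769363 -0.02039389  0.118     ]
(324, 264) [ 0.57875565 -0.03006203  0.111     ] [ 0.57851056 -0.02804684  0.118     ]
(324, 275) [ 0.57953699 -0.03738157  0.111     ] [ 0.57926963 -0.03515787  0.118     ]
```

View pics/c22.png

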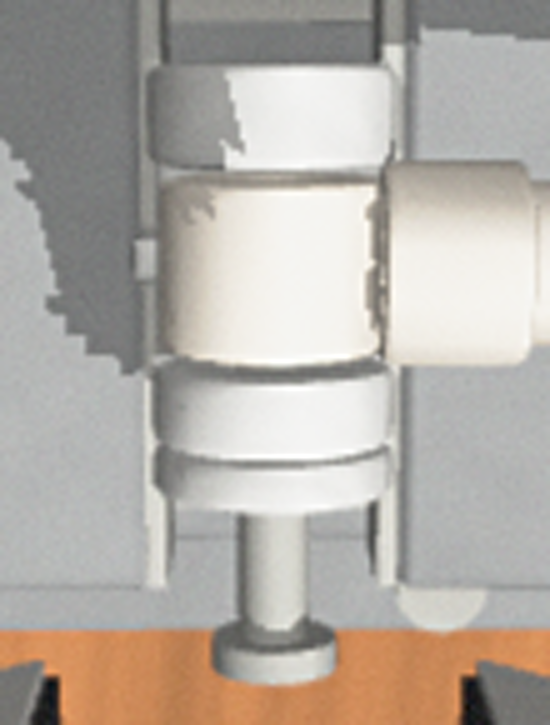

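send_rows --series '[{"hand": -0.2,"dx": 0.1,"dy": 0.05,"dz": -2.5,"ax": 0,"ay": 0,"az": 0},{"hand": -0.2,"dx": 0.1,"dy": 0.05,"dz": -5,"ax": 0,"ay": 0,"az": 0},{"hand": -0.2,"dx": 0.1,"dy": 0.05,"dz": -5.5,"ax": 0,"ay": 0,"az": 0},{"hand": -0.2,"dx": 0.1,"dy": 0.05,"dz": -5.5,"ax": 0,"ay": 0,"az": 0}]'

```text
t: 18.45
position: [0.5774, -0.0212, 0.123]
tool_rot: [-0.0, 0.668, 0.744, -0.0]
force: [0.3, 1.0, 1.0]
grip_width: 0.401
```

```bash
python3 st.py
python3 - <<'E'
from h import *
t=cam("wrist"); save("w22",t[0]); dump("w22",t); save("c23",t[0][180:330,220:430])
save("c23",cv2.resize(t[0][180:340,220:430],None,fx=3.5,fy=3.5,interpolation=cv2.INTER_CUBIC))
E
```

```text
[ 0.5774 -0.0212  0.123 ] [0.2923 0.9579 0.9827] [-0.0864  0.0217 -0.0629] tx 96.21 t 18.45
```

View pics/c23.png

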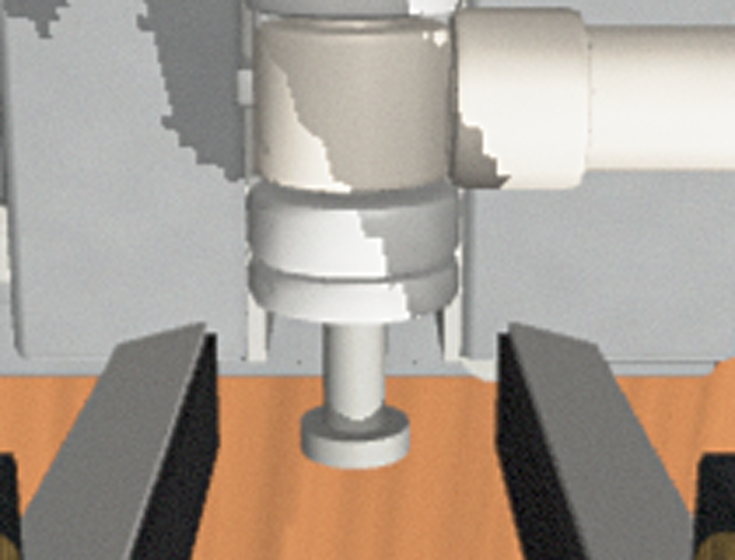

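send_rows --series '[{"hand": -0.2,"dx": 0.02,"dy": -0.15,"dz": 0,"ax": 0,"ay": 0,"az": 0},{"hand": -0.2,"dx": 0.02,"dy": -0.15,"dz": -1.2,"ax": 0,"ay": 0,"az": 0},{"hand": -0.2,"dx": 0.02,"dy": -0.15,"dz": -2.3,"ax": 0,"ay": 0,"az": 0},{"hand": -0.2,"dx": 0.02,"dy": -0.15,"dz": -2.3,"ax": 0,"ay": 0,"az": 0}]'

```text
t: 18.9
position: [0.5768, -0.0237, 0.0984]
tool_rot: [-0.001, 0.668, 0.744, -0.001]
force: [0.2, -1.0, 0.5]
grip_width: 0.4
```

```bash
python3 st.py
```

```text
[ 0.5768 -0.0237  0.0984] [ 0.196  -0.972   0.4767] [-0.0911  0.0179 -0.0251] tx 96.13 t 18.9
```

send_rows --series '[{"hand": -0.6,"dx": 0,"dy": 0,"dz": 0,"ax": 0,"ay": 0,"az": 0},{"hand": -1,"dx": 0,"dy": 0,"dz": 0,"ax": 0,"ay": 0,"az": 0},{"hand": -1,"dx": 0,"dy": 0,"dz": 0,"ax": 0,"ay": 0,"az": 0},{"hand": -1,"dx": 0,"dy": 0,"dz": 0,"ax": 0,"ay": 0,"az": 0},{"hand": -1,"dx": 0,"dy": 0,"dz": 0,"ax": 0,"ay": 0,"az": 0}]' --grip_force 40

```text
t: 19.4
position: [0.578, -0.0243, 0.1004]
tool_rot: [0.001, 0.668, 0.744, 0.0]
force: [0.7, -2.7, -0.1]
grip_width: 0.079
```

```bash
python3 st.py
```

```text
[ 0.578  -0.0243  0.1004] [ 0.6677 -2.7133 -0.0628] [-0.81   -0.3633  0.0529] tx 96.11 t 19.4
```

send_rows --series '[{"hand": -1,"dx": 0.04,"dy": -0.4,"dz": 0,"ax": 0,"ay": 0,"az": 0},{"hand": -1,"dx": 0.09,"dy": -0.8,"dz": 0,"ax": 0,"ay": 0,"az": 0},{"hand": -1,"dx": 0.13,"dy": -1.2,"dz": 0,"ax": 0,"ay": 0,"az": 0}]'

```text
t: 19.7
position: [0.5791, -0.0334, 0.1]
tool_rot: [-0.001, 0.668, 0.745, 0.001]
force: [0.7, 11.7, -1.3]
grip_width: 0.077
```

```bash
python3 st.py
```

```text
[ 0.5791 -0.0334  0.1   ] [ 0.6598 11.7287 -1.3471] [ 2.6156  0.1212 -0.0269] tx 96.24 t 19.7
```

send_rows --series '[{"hand": -1,"dx": 0.06,"dy": -0.6,"dz": 0,"ax": 0,"ay": 0,"az": 0},{"hand": -1,"dx": 0.13,"dy": -1.2,"dz": 0,"ax": 0,"ay": 0,"az": 0},{"hand": -1,"dx": 0.19,"dy": -1.8,"dz": 0,"ax": 0,"ay": 0,"az": 0},{"hand": -1,"dx": 0.26,"dy": -2.4,"dz": 0,"ax": 0,"ay": 0,"az": 0},{"hand": -1,"dx": 0.32,"dy": -3,"dz": 0,"ax": 0,"ay": 0,"az": 0}]'

```text
t: 20.2
position: [0.5823, -0.0665, 0.1001]
tool_rot: [0.0, 0.668, 0.744, -0.0]
force: [0.6, -0.7, 0.1]
grip_width: 0.082
```

```bash
python3 st.py
python3 - <<'E'
from h import *
t=cam("wrist"); save("w23",t[0]); 
t=cam("top"); save("top23",t[0])
E
```

```text
[ 0.5823 -0.0665  0.1001] [ 0.6414 -0.6595  0.0964] [-0.0825  0.072   0.0066] tx 96.11 t 20.2
```

View pics/w23.png

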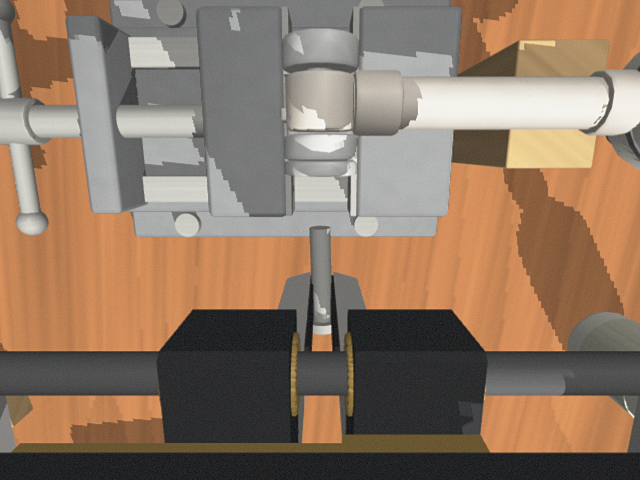

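The pin is clear and held between the fingers, plain end at (320,230), head at (321,328). Now to the tin.

Run:
```python
from h import *
c=load("top20"); save("c24",cv2.resize(c[0][205:290,370:450],None,fx=7,fy=7,interpolation=cv2.INTER_CUBIC))
P=[onz(c,*p,.026) for p in ((382,223),(421,216),(434,267),(393,277))]
print(P,np.mean(P,0))
```

```text
[array([ 0.54404917, -0.23705355,  0.026     ]), array([ 0.56142165, -0.33647772,  0.026     ]), array([ 0.43124081, -0.3633862 ,  0.026     ]), array([ 0.40710159, -0.26014353,  0.026     ])] [ 0.48595331 -0.29926525  0.026     ]
```

View pics/c24.png

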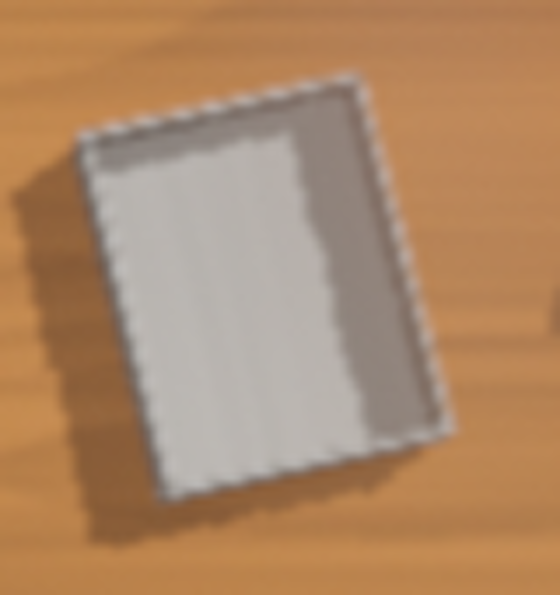

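send_rows --series '[{"hand": -1,"dx": 0,"dy": -3,"dz": 0.5,"ax": 0,"ay": 0,"az": 0},{"hand": -1,"dx": -2,"dy": -7,"dz": 1,"ax": 0,"ay": 0,"az": 0},{"hand": -1,"dx": -4,"dy": -11,"dz": 1,"ax": 0,"ay": 0,"az": 0},{"hand": -1,"dx": -6,"dy": -15,"dz": 1,"ax": 0,"ay": 0,"az": 0},{"hand": -1,"dx": -8,"dy": -19,"dz": 1,"ax": 0,"ay": 0,"az": 0}]'

```text
t: 20.8
position: [0.5014, -0.257, 0.1103]
tool_rot: [0.0, 0.668, 0.744, 0.0]
force: [0.8, -0.8, 0.4]
grip_width: 0.082
```

send_rows --series '[{"hand": -1,"dx": -0.8,"dy": -3,"dz": 0,"ax": 0,"ay": 0,"az": 0},{"hand": -1,"dx": -1.5,"dy": -4.8,"dz": -2,"ax": 0,"ay": 0,"az": 0},{"hand": -1,"dx": -1.5,"dy": -4.8,"dz": -5,"ax": 0,"ay": 0,"az": 0},{"hand": -1,"dx": -1.5,"dy": -4.8,"dz": -6,"ax": 0,"ay": 0,"az": 0},{"hand": -1,"dx": -1.5,"dy": -4.8,"dz": -6,"ax": 0,"ay": 0,"az": 0}]'

```text
t: 21.3
position: [0.4868, -0.303, 0.0491]
tool_rot: [-0.001, 0.668, 0.744, -0.0]
force: [-0.8, 0.3, 0.1]
grip_width: 0.081
```

```bash
python3 st.py
python3 - <<'E'
from h import *
t=cam("wrist"); save("w24",t[0])
E
```

```text
[ 0.4868 -0.303   0.0491] [-0.8203  0.2755  0.1315] [-0.0793  0.036  -0.049 ] tx 96.16 t 21.3
```

View pics/w24.png

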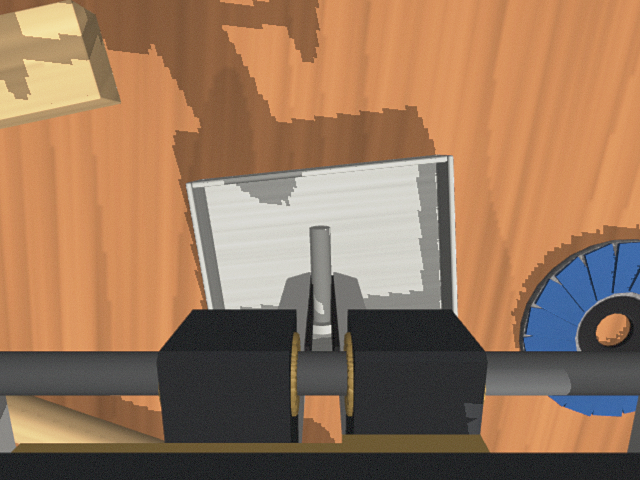

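send_rows --series '[{"hand": -1,"dx": 0,"dy": 0,"dz": -2,"ax": 0,"ay": 0,"az": 0},{"hand": -1,"dx": 0,"dy": 0,"dz": -3.5,"ax": 0,"ay": 0,"az": 0},{"hand": -1,"dx": 0,"dy": 0,"dz": -4,"ax": 0,"ay": 0,"az": 0},{"hand": -1,"dx": 0,"dy": 0,"dz": -4,"ax": 0,"ay": 0,"az": 0}]'

```text
t: 21.75
position: [0.4872, -0.3036, 0.01]
tool_rot: [-0.0, 0.668, 0.744, -0.0]
force: [-0.8, -0.3, -0.1]
grip_width: 0.079
```

```bash
python3 st.py
```

```text
[ 0.4872 -0.3036  0.01  ] [-0.7517 -0.3076 -0.0998] [-0.0999  0.042  -0.0036] tx 96.15 t 21.75
```

send_rows --series '[{"hand": -0.5,"dx": 0,"dy": 0,"dz": 0,"ax": 0,"ay": 0,"az": 0},{"hand": -0.5,"dx": 0,"dy": 0,"dz": 0,"ax": 0,"ay": 0,"az": 0},{"hand": -0.5,"dx": 0,"dy": 0,"dz": 0,"ax": 0,"ay": 0,"az": 0},{"hand": -0.5,"dx": 0,"dy": 0,"dz": 0,"ax": 0,"ay": 0,"az": 0}]'

```text
t: 22.15
position: [0.4874, -0.3038, 0.0104]
tool_rot: [0.0, 0.668, 0.744, 0.0]
force: [0.7, -1.1, 0.6]
grip_width: 0.247
```

send_rows --series '[{"hand": -0.5,"dx": 0,"dy": 0,"dz": 2,"ax": 0,"ay": 0,"az": 0},{"hand": -0.5,"dx": 0,"dy": 0,"dz": 6,"ax": 0,"ay": 0,"az": 0},{"hand": -0.5,"dx": 0,"dy": 0,"dz": 11,"ax": 0,"ay": 0,"az": 0},{"hand": -0.5,"dx": 0,"dy": 0,"dz": 15,"ax": 0,"ay": 0,"az": 0},{"hand": -0.5,"dx": 0,"dy": -3,"dz": 19,"ax": 0,"ay": 0,"az": 0}]'

```text
t: 22.65
position: [0.4882, -0.3309, 0.2022]
tool_rot: [-0.0, 0.667, 0.745, 0.001]
force: [0.6, -0.4, -0.0]
grip_width: 0.254
```

send_rows --series '[{"hand": -0.5,"dx": 0,"dy": -3,"dz": 0,"ax": 0,"ay": 0,"az": 0},{"hand": -0.5,"dx": 0,"dy": -6,"dz": 0,"ax": 0,"ay": 0,"az": 0},{"hand": -0.5,"dx": 0,"dy": -6,"dz": 0,"ax": 0,"ay": 0,"az": 0},{"hand": -0.5,"dx": 0,"dy": -6,"dz": 0,"ax": 0,"ay": 0,"az": 0}]'

```text
t: 23.05
position: [0.4869, -0.3941, 0.1999]
tool_rot: [-0.0, 0.669, 0.744, -0.0]
force: [-0.0, 0.7, 0.4]
grip_width: 0.25
```

```bash
python3 st.py
python3 - <<'E'
from h import *
for n in ("wrist","top","scene"):
  t=cam(n); save(n+"25",t[0])
E
```

```text
[ 0.4869 -0.3941  0.1999] [-0.0433  0.6642  0.3504] [-0.0337 -0.0141 -0.0122] tx 96.07 t 23.05
```

View pics/wrist25.png

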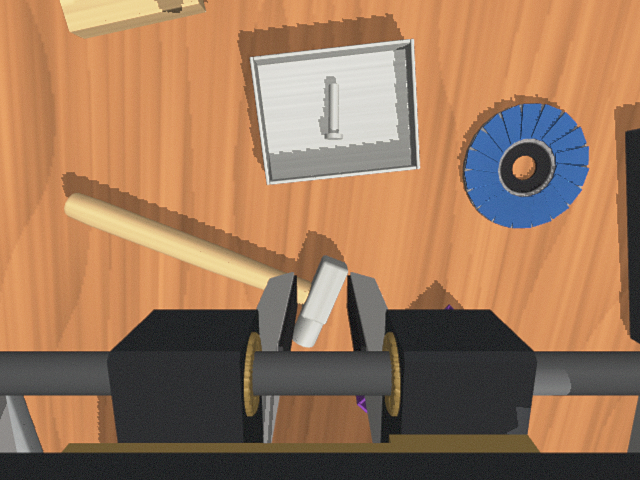

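View pics/top25.png

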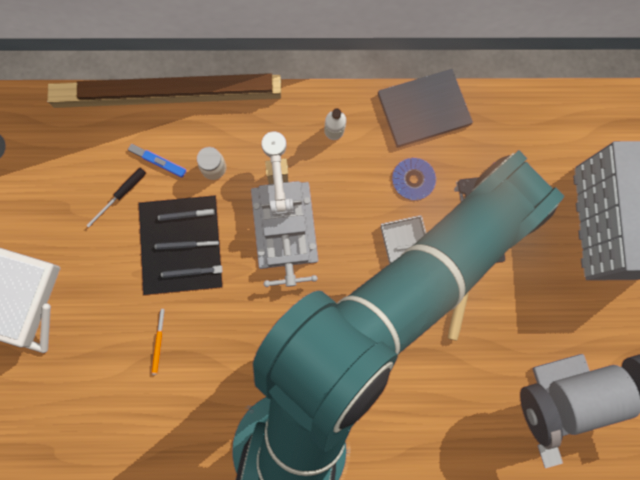

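View pics/scene25.png

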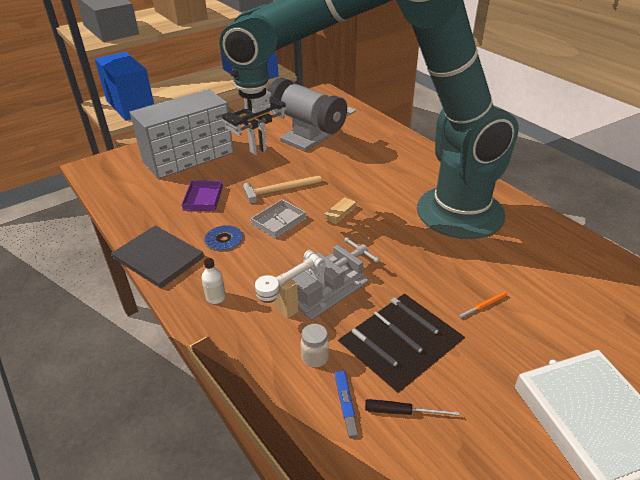

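The wrist view shows the pin lying in the tin at (333,110). In the top view the punch is on the mat at (186,245), and the sensor arm and bystanders are at their first pixels. The arm is clear, so I'll hand in.

```bash
python3 -c "
from plant import *
print(job_done())"
```

```text
the job is handed in; nothing more can be done
None
```

The pin is out and in the grey parts tin, and the punch is back flat in its place on the mat. The job was handed in at about 23 s of the 64 s allowed; no verdict was reported.

**What I did:**
- I took the slim punch from the middle of the mat and found the bore height by lightly touching the top of the ear.
- The nose went into the bore without a search and rested on the pin. I pushed it about 25 mm at 7–10 N, until the head stood about 24 mm out (from the top and wrist views).
- After putting the punch back, I gripped the pin by its shank, pulled it clear (about 12 N) and released it in the tin.

**Last checks:**
- **Pin:** the wrist view shows it lying well inside the tin.
- **Punch and bystanders:** the top view shows the punch on the mat. The sensor arm, tin and bystanders it shows are where they started; the arm hid part of the hammer and tin, but the scene and wrist views show both.
- **Gripper:** it is open, about 0.2 m up, and the wrist force is near zero.

**What disagreed:** the position of the bore along its axis differed by up to 9 mm between the cameras and the held-punch estimate. I placed the pin grasp from the close wrist view and the top view, which agreed within about 1 mm. I did not measure the punch's contact with the casting directly; the wrist force stayed low throughout the insertion. The highest reading I saw was about 16 N, when setting the punch down on the mat.

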